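# Pack the fixture changeover kit

### The arm

A 6-joint arm with a two-finger parallel gripper is mounted at the origin on the work surface. World frame = base frame: x ahead of the robot, y to its left, z up, the work surface at z = 0. Lengths are in mm, angles in rad, forces in N, time in s.
With the tool pointing down it reaches from about 425 to 950 mm from the base axis. Payload 14.7 kg.
Tool frame: the origin (TCP) lies at the very end of the fingers, on their centre line; the grasp point (between the pads) lies 19 mm behind it; z points along the fingers, y is the direction in which the jaws open and shut (so a half turn about z gives the same grasp; the last joint's range is limited). The gripper opens to 85 mm and grips with 20 to 120 N. Pads are 22 mm wide; open, the fingers measure 114 mm over their backs; the gripper's body (76 mm by 85 mm) begins 54 mm behind the grasp point. The pads swing forward as they close: fully open they stand 13 mm farther back than shut.
Start: joints at [1.22, 0.48, 1.596, -0, 1.065, -0.047], TCP at [194.422, 620.235, 196.897] pointing down, gripper open.
Joint ranges: [-2.75, 2.75], [-0.82, 2.05], [0.23, 2.67], [-1.56, 4.7], [0.09, 2.69], [-2.92, 2.92]. Speed limits (rad/s): [1.89, 1.89, 2.39, 3.01, 3.01, 3.01].

### API

Orientations are given as a rotation vector (axis times angle).
In Python, from bench import bot gives the robot as it stands. The module is installed in compiled form; this text tells all that it offers.
- The arm moves only by the tool play_rows, never from a script. Its arguments are lists of equal length, an entry for each row: "translation": the shift along the tool's x, y, z in units of 30 mm (1.0 is 30 mm), a list of three; "twist": the turn, a rotation vector about the tool's x, y, z in units of 8 degrees (1.0 is 8 degrees), a list of three; "fingers": the closure, from -1 (fully open) to 1 (shut). A call has 1 to 5 rows; each row is the pose to reach, as a shift and turn from the pose commanded when the call began, along the tool's axes at that moment; what a row does not reach only later rows make up. A row lasts 1/10 s, in which the tool goes at most 50 mm and 8.59 degrees, less where a joint would pass 70% of its speed; a pose out of reach is approached as far as the arm can. A call with a gripper value outside its range is refused whole. The fingers move at their own pace and stop on an object; "squeeze" is the grip in N (left out, the last holds). Time passes only in rows, so rows that repeat a pose let the fingers close. It gives the time, the measured TCP pose, the force and the opening at its end, in the units of the state.
- bot.get_state(): the state, without advancing time (a new reading comes with each control period).
- bot.get_image(name): name is "scene" or "top" or "wrist"; returns the picture (400x640x3 uint8, red, green, blue); there is no depth.
- bot.get_calibration(name): a dict with "fx", "fy", "cx", "cy" (pixels), "extrinsics" (4x4, takes a point from world to camera coordinates). Camera axes: x right, y down, z forward; pixel columns grow to the right and rows downward; lengths in mm; the calibration is good to about 2 mm. A picture is of the moment at which its call begins: read the wrist's pose just before it. get_calibration takes no time and is no camera call; for the wrist camera it gives the pose at the moment of the call.
- bot.hand_in(): hands the job in, once; it reports no verdict.
The state is a dict: "time_s": time; "q": joint angles; "joint_velocities": joint speeds; "tau": joint torques, N m; "tool_pos": TCP position; "tcp_rot": TCP orientation; "wrist_force": force on the tool from outside, world axes, zero at the start; "wrist_torque": the same for the moment, N m; "width": opening from 0.0 (shut) to 1.0 (fully open).
Only numpy, scipy, OpenCV 4.12 (cv2) and the standard library are available. Lean on these libraries where they do the work, as an engineer would, in place of code of your own. Each camera call takes 0.05 s, during which the arm holds its last target.

### The job

Pack the fixture kit into the tray of off-white pocket plates: stand the footed post in the round recess, the slotted block (slot up) in the square recess and the spacer bar in the oblong recess, each flat on the recess floor, and put the collar over the pin so that it lies flat on its plate. Leave the look-alikes, the plain unslotted block and the solid disc, where they are.

Things in the scene. Friction and masses are not known exactly. Their poses are not given: they have to be found in the camera images.
- post: Bare aluminium, loose, standing on the table with z up; origin at the centre of its underside. Post with a round foot: foot 44 mm diameter and 10 mm thick, round stem 22 mm diameter, 64 mm tall overall. 0.1 to 0.16 kg.
- slotted_block: Bare aluminium, loose, standing on the table with z up; origin at the centre of its underside. Block 44 x 44 x 44 mm with an open slot 18 mm wide and 16 mm deep along its top, running in its x direction; the slot has a dark floor. Grip it across its y direction, on the two faces beside the slot. 0.16 to 0.26 kg.
- spacer_bar: Bare aluminium, loose, standing on the table with z up; origin at the centre of its underside. Rectangular bar 64 mm long (x), 24 mm wide (y), 44 mm tall, with two dark 10 mm bores marked on its top. 0.13 to 0.23 kg.
- collar: Bare aluminium, loose, standing on the table with z up; origin at the centre of its underside. Collar (thick ring): outside 50 mm, open hole 30 mm diameter right through, 30 mm tall. 0.08 to 0.13 kg.
- plain_block: Bare aluminium, loose, standing on the table with z up; origin at the centre of its underside. Look-alike, not part of the kit: solid block 44 x 44 x 44 mm, top plain and unslotted.
- solid_disc: Bare aluminium, loose, standing on the table with z up; origin at the centre of its underside. Look-alike, not part of the kit: solid disc 50 mm diameter, 30 mm tall, without a hole.
- pocket_round: Off-white plastic plate 102 x 102 x 12 mm, one of four fixed two by two (108 mm pitch) in a 228 mm square steel tray with a 16 mm rim. Origin: centre of its underside, 6 mm above the table; z up, x and y along its edges. It has a round recess 60 mm in diameter and 8 mm deep at its centre, with a black floor 4 mm above the origin: place of the post.
- pocket_square: Off-white plastic plate 102 x 102 x 12 mm, one of four fixed two by two (108 mm pitch) in a 228 mm square steel tray with a 16 mm rim. Origin: centre of its underside, 6 mm above the table; z up, x and y along its edges. It has a square recess 60 x 60 mm and 8 mm deep at its centre, sides along x and y, with a black floor 4 mm above the origin: place of the slotted block.
- pocket_slot: Off-white plastic plate 102 x 102 x 12 mm, one of four fixed two by two (108 mm pitch) in a 228 mm square steel tray with a 16 mm rim. Origin: centre of its underside, 6 mm above the table; z up, x and y along its edges. It has an oblong recess 80 mm (x) by 40 mm (y) and 8 mm deep at its centre, with a black floor 4 mm above the origin: place of the spacer bar.
- pocket_pin: Off-white plastic plate 102 x 102 x 12 mm, one of four fixed two by two (108 mm pitch) in a 228 mm square steel tray with a 16 mm rim. Origin: centre of its underside, 6 mm above the table; z up, x and y along its edges. No recess; at its centre a steel pin, 12 mm diameter, rises 22 mm above the plate's top (plate top 12 mm, pin top 34 mm above the origin): place of the collar.
There are look-alikes about, which are no part of the job. What is shaped like the slotted_block but blue or orange is not meant.

How it is judged:
By the outcome, as a careful person would: the job done as asked, in the order asked, and still so for the second after the job is handed in, with the robot touching nothing.
It also fails if it takes over 109 s, if anything falls off the work surface, if the arm or the gripper's body presses on something with over 40 N, if the wrist force passes 120 N, or if a joint passes its speed limit or range.

## Working session

There is one attempt and no reset: what is moved stays moved. The work goes in short steps, Python scripts to look and compute and a tool call to move; the robot and the scene stay as the last step left them, time stands still between calls to the robot, and variables do not carry over. Pictures are saved under pics/ and viewed, and the job is handed in when it is done.

Besides the shell and the picture viewer there is one more tool, called after "Call:" as name(argument=value, ...) on one line, values as JSON. play_rows: Moves the arm, as the interface text tells. Its arguments: {"type":"object","properties":{"translation":{"type":"array","items":{"type":"array","items":{"type":"number"}}},"twist":{"type":"array","items":{"type":"array","items":{"type":"number"}}},"fingers":{"type":"array","items":{"type":"number"}},"squeeze":{"type":"number"}},"required":["translation","twist","fingers"]}

```bash
mkdir -p pics
python3 - <<'E'
from bench import bot
import cv2
s=bot.get_state();print({k:s[k] for k in('time_s','tool_pos','tcp_rot','wrist_force','width')})
for n in("top","scene","wrist"):
    c=bot.get_calibration(n);print(n,c)
    cv2.imwrite(f"pics/{n}0.png",bot.get_image(n)[:,:,::-1])
E
```

```text
{'time_s': 0.0, 'tool_pos': array([194.28237687, 619.81712037, 196.26609282]), 'tcp_rot': array([-4.75324925e-01, -3.10521326e+00,  1.88128923e-03]), 'wrist_force': array([0.20177281, 0.82347679, 0.19659767]), 'width': 1.0021068183594473}
top {'fx': 491.0295805892893, 'fy': 491.0295805892893, 'cx': 324.4041460716702, 'cy': 199.29460371204502, 'extrinsics': array([[-1.06172060e-02, -9.99943171e-01, -9.64361656e-04,
        -6.90901038e+01],
       [-9.92765349e-01,  1.06563344e-02, -1.19596841e-01,
         4.96146884e+02],
       [ 1.19600321e-01, -3.12399461e-04, -9.92822071e-01,
         1.15613264e+03],
       [ 0.00000000e+00,  0.00000000e+00,  0.00000000e+00,
         1.00000000e+00]])}
scene {'fx': 379.91046582665365, 'fy': 379.91046582665365, 'cx': 323.1311727994008, 'cy': 187.5489159004526, 'extrinsics': array([[ 5.34408075e-02,  9.98500831e-01,  1.18393860e-02,
         5.65014532e+01],
       [ 8.02025427e-01, -3.58558483e-02, -5.96212691e-01,
        -3.95390289e+02],
       [-5.94894356e-01,  4.13575762e-02, -8.02739221e-01,
         1.18825910e+03],
       [ 0.00000000e+00,  0.00000000e+00,  0.00000000e+00,
         1.00000000e+00]])}
wrist {'fx': 347.0811370696885, 'fy': 347.0811370696885, 'cx': 314.9228133567604, 'cy': 198.24969281427028, 'extrinsics': array([[ 2.98436571e-01,  9.54429334e-01, -5.09041972e-04,
        -6.49760833e+02],
       [ 9.18267596e-01, -2.86983804e-01,  2.72809306e-01,
        -3.53196247e+01],
       [ 2.60231118e-01, -8.18837105e-02, -9.62067993e-01,
         3.77661955e+02],
       [ 0.00000000e+00,  0.00000000e+00,  0.00000000e+00,
         1.00000000e+00]])}
```

View pics/top0.png

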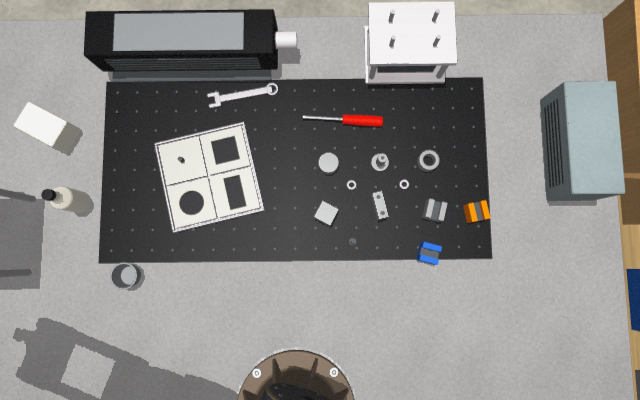

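View pics/scene0.png

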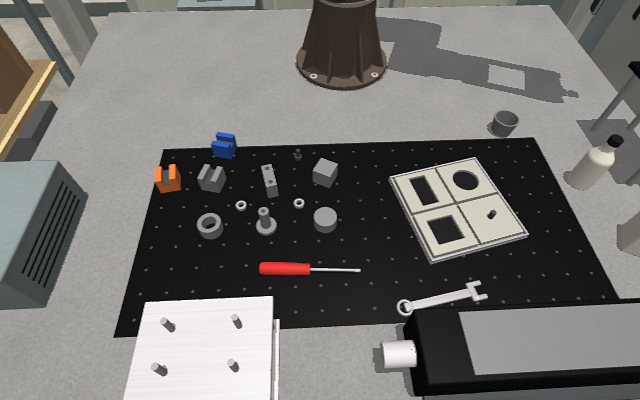

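View pics/wrist0.png

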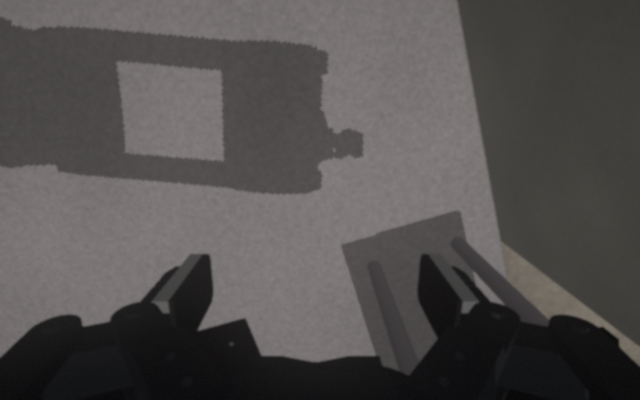

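Run:
```python
import cv2
a=cv2.imread("pics/top0.png")
cv2.imwrite("pics/c1.png",cv2.resize(a[140:270,305:505],None,fx=4,fy=4,interpolation=cv2.INTER_CUBIC))
cv2.imwrite("pics/c2.png",cv2.resize(a[115:240,145:275],None,fx=4.6,fy=4.6,interpolation=cv2.INTER_CUBIC))
```

```text
(no output)
```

View pics/c1.png

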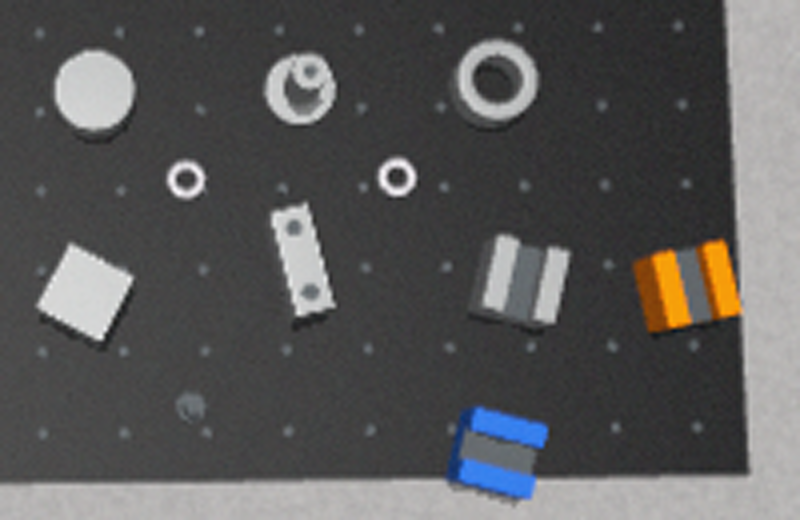

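View pics/c2.png

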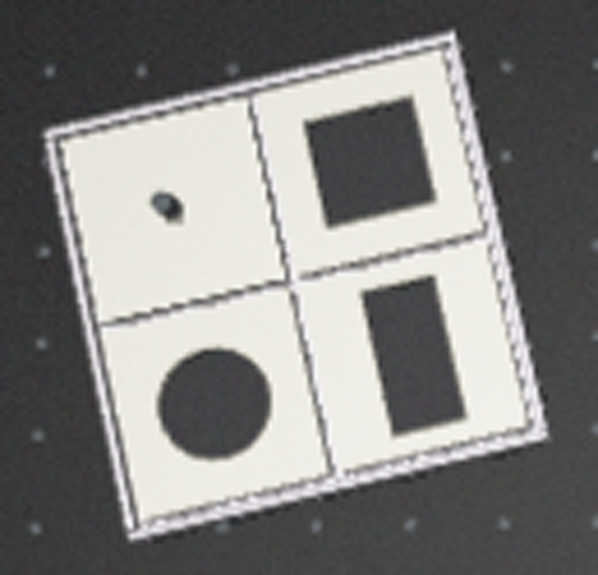

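Candidates in the top view:
- **Slotted block:** grey slotted (436,210), orange (478,211), blue (430,253), plain (326,213). I choose the grey slotted one.
- **Collar:** ring (429,160), disc (328,162), small washers (351,184) and (404,184). I choose the ring.
- **Post:** (380,162).
- **Bar:** (380,206), with two bores.

The crop confirms these choices. In the tray, the pin is top left, the square top right, the round bottom left and the oblong bottom right.

```bash
cat > h.py <<'E'
import numpy as np
from scipy.spatial.transform import Rotation as R
def pix2w(c,u,v,z):
    E=np.array(c["extrinsics"]);Rm,t=E[:3,:3],E[:3,3]
    d=Rm.T@np.array([(u-c["cx"])/c["fx"],(v-c["cy"])/c["fy"],1.]);o=-Rm.T@t
    return (o+d*(z-o[2])/d[2])
def go(s,x,y,z,jaw=None):
    """needed move to target; jaw = world angle (deg) of jaw axis, mod 180"""
    Rt=R.from_rotvec(s["tcp_rot"]);M=Rt.as_matrix()
    tr=M.T@(np.array([x,y,z])-s["tool_pos"])/30
    cur=np.degrees(np.arctan2(M[1,1],M[0,1]))
    if jaw is None: jaw=cur
    d=(jaw-cur+90)%180-90
    ymz=np.radians(cur+d)
    yv=np.array([np.cos(ymz),np.sin(ymz),0]);zv=np.array([0,0,-1.]);xv=np.cross(yv,zv)
    T=R.from_matrix(np.stack([xv,yv,zv],1))
    tw=np.degrees((Rt.inv()*T).as_rotvec())/8
    print("pos",np.round(s["tool_pos"],1),"jaw",round(cur,1),"tilt",np.round(M[:,2],4),"q6",round(s["q"][5],2),"t",round(s["time_s"],2),"w",round(s["width"],3),"F",np.round(s["wrist_force"],1))
    print("  translation",np.round(tr,2),"twist",np.round(tw,2),"alt(z) other half-turn",round(tw[2]-np.sign(tw[2])*22.5,2))
E
python3 - <<'E'
from bench import bot
from h import *
c=bot.get_calibration("top")
f1=lambda u,v,z:pix2w(c,305+(u+.5)/4-.5,140+(v+.5)/4-.5,z)[:2]
f2=lambda u,v,z=18:pix2w(c,145+(u+.5)/4.6-.5,115+(v+.5)/4.6-.5,z)[:2]
an=lambda a,b:np.degrees(np.arctan2(*(b-a)[::-1]))
print("post foot",f1(300,89,10),"top",f1(309,71,64))
print("collar",f1(497,80,30))
b1,b2=f1(294,227,44),f1(311,292,44);print("bar",(b1+b2)/2,"xang",an(b2,b1))
k=[f1(*p,44) for p in((497,234),(570,250),(553,325),(483,309))]
print("slot",np.mean(k,0),"x ang",an(k[3],k[0]),an(k[2],k[1]),"y ang",an(k[1],k[0]),an(k[2],k[3]),[np.linalg.norm(k[i]-k[i-1]) for i in range(4)])
o=[f1(*p,44) for p in((650,255),(725,241),(741,315),(664,331))];print("orange",np.array(o))
rd=f2(214,404);sq=np.mean([f2(*p) for p in((304,121),(412,97),(436,203),(328,228))],0);sl=np.mean([f2(*p) for p in((361,291),(436,276),(466,418),(392,436))],0)
print("round",rd,"sq",sq,"sl",sl,"pin",rd+sq-sl,f2(158,201,40))
cn=[f2(*p,16) for p in((45,132),(455,32),(547,437),(132,538))]
print("tray",np.mean(cn,0),[an(cn[3],cn[0]),an(cn[2],cn[1]),an(cn[1],cn[0]),an(cn[2],cn[3])],"ctr",f2(290,280), np.mean([rd,sq],0))
go(bot.get_state(),500,0,200,90)
E
```

```text
post foot [ 589.68339809 -212.21276806] top [ 589.80849972 -211.56860437]
collar [ 590.01547908 -330.07801278]
bar [ 479.78338334 -207.28291244] xang 13.231312285032855
slot [ 466.40928433 -339.77927103] x ang -12.505465852446472 -14.915595322159048 y ang 76.86199300985173 76.40289108451542 [np.float64(45.85201961140089), np.float64(44.30243311762606), np.float64(46.210916988819704), np.float64(42.36414747300606)]
orange [[ 480.22099323 -414.32621888]
 [ 488.13644915 -459.40577444]
 [ 443.82658631 -466.68957393]
 [ 434.80844114 -420.56733656]]
round [492.57255625 250.58891836] sq [622.42552274 169.67583641] sl [517.66030383 145.02992527] pin [597.33777516 275.2348295 ] [597.7909228  276.38650706]
tray [557.74960617 209.38158616] [np.float64(13.498299148364094), np.float64(12.939015796091118), np.float64(103.50164864886625), np.float64(103.1730344701759)] ctr [558.73708457 211.48982942] [557.49903949 210.13237739]
pos [194.3 619.9 196.4] jaw 72.6 tilt [-3.e-04 -8.e-04 -1.e+00] q6 -0.05 t 0.15 w 1.001 F [0.3 0.1 0.4]
  translation [-15.9  -16.67  -0.1 ] twist [-0.01 -0.   -2.18] alt(z) other half-turn 20.32
```

Run:
```python
from bench import bot
from h import *
go(bot.get_state(),590,-212,130,90)
```

```text
pos [194.3 619.9 196.4] jaw 72.6 tilt [-3.e-04 -8.e-04 -1.e+00] q6 -0.05 t 0.15 w 1.001 F [0.3 0.1 0.4]
  translation [-20.88 -22.51   2.23] twist [-0.01 -0.   -2.18] alt(z) other half-turn 20.32
```

Call:
play_rows(translation=[[-20.9,-22.5,1.5],[-20.9,-22.5,1.5],[-20.9,-22.5,1.5],[-20.9,-22.5,1.5],[-20.9,-22.5,1.5]], twist=[[0,0,-2.18],[0,0,-2.18],[0,0,-2.18],[0,0,-2.18],[0,0,-2.18]], fingers=[-1,-1,-1,-1,-1], squeeze=60)

```text
time_s: 0.65
tool_pos: [301.8, 393.8, 184.6]
tcp_rot: [-0.002, 3.142, -0.0]
wrist_force: [0.2, -0.3, -0.6]
width: 1.0
```

Run:
```python
from bench import bot
from h import *
go(bot.get_state(),590,-212,130,90)
```

```text
pos [301.8 393.8 184.6] jaw 90.1 tilt [ 1.e-04 -1.e-04 -1.e+00] q6 -0.72 t 0.65 w 1.0 F [ 0.2 -0.3 -0.6]
  translation [ -9.58 -20.21   1.82] twist [-0.    0.    0.01] alt(z) other half-turn -22.49
```

Call:
play_rows(translation=[[-9.6,-20.2,1.8],[-9.6,-20.2,1.8],[-9.6,-20.2,1.8],[-9.6,-20.2,1.8],[-9.6,-20.2,1.8]], twist=[[0,0,0],[0,0,0],[0,0,0],[0,0,0],[0,0,0]], fingers=[-1,-1,-1,-1,-1])

```text
time_s: 1.15
tool_pos: [409.0, 168.8, 164.7]
tcp_rot: [-0.001, 3.141, 0.0]
wrist_force: [1.5, 0.9, 0.7]
width: 0.995
```

Run:
```python
from bench import bot
from h import *
go(bot.get_state(),590,-212,130,90)
```

```text
pos [409.  168.8 164.7] jaw 90.0 tilt [ 3.e-04  1.e-04 -1.e+00] q6 -1.25 t 1.15 w 0.995 F [1.5 0.9 0.7]
  translation [ -6.02 -12.7    1.16] twist [0.   0.   0.01] alt(z) other half-turn -22.49
```

Call:
play_rows(translation=[[-6,-12.7,1.15],[-6,-12.7,1.15],[-6,-12.7,1.15],[-6,-12.7,1.15],[-6,-12.7,1.15]], twist=[[0,0,0],[0,0,0],[0,0,0],[0,0,0],[0,0,0]], fingers=[-1,-1,-1,-1,-1])

```text
time_s: 1.65
tool_pos: [515.6, -56.7, 144.1]
tcp_rot: [-0.0, 3.142, 0.0]
wrist_force: [0.8, 1.0, 1.3]
width: 1.0
```

Run:
```python
from bench import bot
from h import *
go(bot.get_state(),590,-212,130,90)
```

```text
pos [515.6 -56.7 144.1] jaw 90.0 tilt [ 1.e-04  0.e+00 -1.e+00] q6 -1.74 t 1.65 w 1.0 F [0.8 1.  1.3]
  translation [-2.48 -5.18  0.47] twist [0. 0. 0.] alt(z) other half-turn -22.5
```

Call:
play_rows(translation=[[-2.48,-5.18,0.45],[-2.48,-5.18,0.45],[-2.48,-5.18,0.45],[-2.48,-5.18,0.45],[-2.48,-5.18,0.45]], twist=[[0,0,0],[0,0,0],[0,0,0],[0,0,0],[0,0,0]], fingers=[-1,-1,-1,-1,-1])

```text
time_s: 2.15
tool_pos: [590.5, -213.0, 130.0]
tcp_rot: [0.003, 3.141, -0.001]
wrist_force: [1.0, 0.5, 0.3]
width: 0.998
```

Run:
```python
from bench import bot
from h import *
import cv2
s=bot.get_state();go(s,590,-212,20,90)
c=bot.get_calibration("wrist");a=bot.get_image("wrist")[:,:,::-1].copy()
E=np.array(c["extrinsics"])
for p,col in(((590,-212,64),(0,0,255)),((590,-212,10),(0,255,0)),((590,-330,30),(255,0,0))):
    q=E[:3,:3]@np.array(p)+E[:3,3];u=c["fx"]*q[0]/q[2]+c["cx"];v=c["fy"]*q[1]/q[2]+c["cy"];print(p,u,v)
    if abs(u)<2000 and abs(v)<2000: cv2.circle(a,(int(round(u)),int(round(v))),2,col,-1)
cv2.imwrite("pics/w1.png",a)
```

```text
pos [ 590.5 -213.   130. ] jaw 89.9 tilt [ 3.e-04 -5.e-04 -1.e+00] q6 -1.96 t 2.15 w 0.998 F [1.  0.5 0.3]
  translation [0.02 0.03 3.67] twist [-0.    0.   -0.02] alt(z) other half-turn 22.48
(590, -212, 64) 315.7794608401186 198.42105406119407
(590, -212, 10) 315.6246464999595 181.5341240969374
(590, -330, 30) 171.79835518261206 187.26779828150734
```

View pics/w1.png

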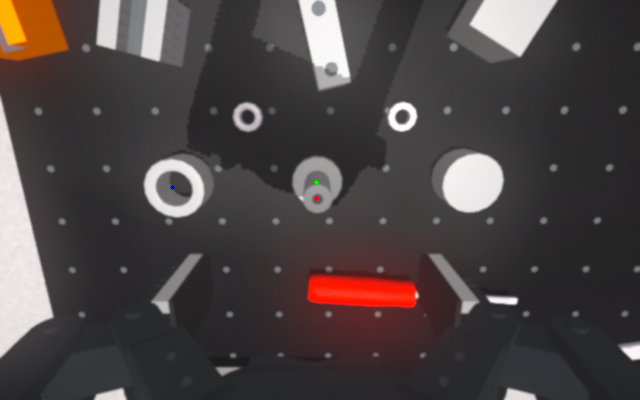

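Call:
play_rows(translation=[[0,0,1.5],[0,0,3],[0,0,3.67],[0,0,3.67],[0,0,3.67]], twist=[[0,0,0],[0,0,0],[0,0,0],[0,0,0],[0,0,0]], fingers=[-1,-1,-1,-1,0])

```text
time_s: 2.7
tool_pos: [589.5, -209.0, 21.3]
tcp_rot: [0.002, -3.141, -0.0]
wrist_force: [0.6, 0.0, 0.3]
width: 0.86
```

Call:
play_rows(translation=[[0,0,0],[0,0,0],[0,0,0],[0,0,0],[0,0,0]], twist=[[0,0,0],[0,0,0],[0,0,0],[0,0,0],[0,0,0]], fingers=[1,1,1,1,1], squeeze=60)

```text
time_s: 3.2
tool_pos: [590.4, -210.4, 21.8]
tcp_rot: [-0.001, 3.14, -0.001]
wrist_force: [-0.4, -1.1, 10.0]
width: 0.217
```

Run:
```python
from bench import bot
from h import *
import cv2
s=bot.get_state();go(s,590,-212,130,90)
cv2.imwrite("pics/w2.png",bot.get_image("wrist")[:,:,::-1])
```

```text
pos [ 590.4 -210.4   21.8] jaw 90.0 tilt [ 1.7e-03 -8.0e-04 -1.0e+00] q6 -1.96 t 3.2 w 0.217 F [-0.4 -1.1 10. ]
  translation [ 0.01 -0.06 -3.61] twist [-0.01  0.01  0.  ] alt(z) other half-turn -22.5
```

View pics/w2.png

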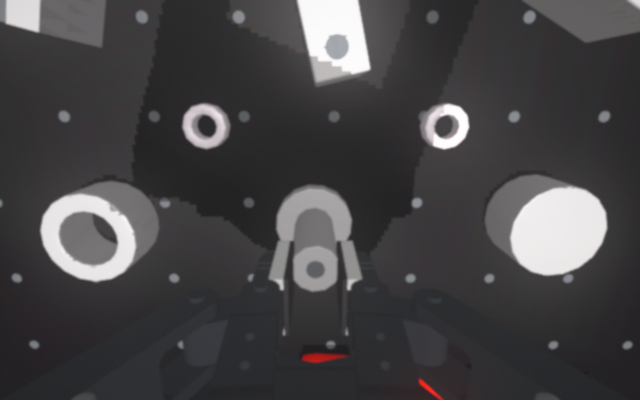

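Call:
play_rows(translation=[[0,0,-0.3],[0,0,-1],[0,0,-2],[0,0,-3],[0,0,-3.6]], twist=[[0,0,0],[0,0,0],[0,0,0],[0,0,0],[0,0,0]], fingers=[1,1,1,1,1])

```text
time_s: 3.75
tool_pos: [590.4, -210.2, 131.7]
tcp_rot: [-0.001, 3.139, -0.001]
wrist_force: [0.4, 0.2, -0.7]
width: 0.215
```

Run:
```python
from bench import bot
from h import *
import cv2
s=bot.get_state();go(s,492.6,250.6,130,103.3)
a=bot.get_image("scene")[:,:,::-1]
cv2.imwrite("pics/s1.png",cv2.resize(a[100:300,140:440],None,fx=2.6,fy=2.6))
```

```text
pos [ 590.4 -210.2  131.7] jaw 90.0 tilt [ 2.3e-03 -9.0e-04 -1.0e+00] q6 -1.96 t 3.75 w 0.215 F [ 0.4  0.2 -0.7]
  translation [ 3.25 15.36  0.03] twist [-0.01  0.02 -1.66] alt(z) other half-turn 20.84
```

View pics/s1.png

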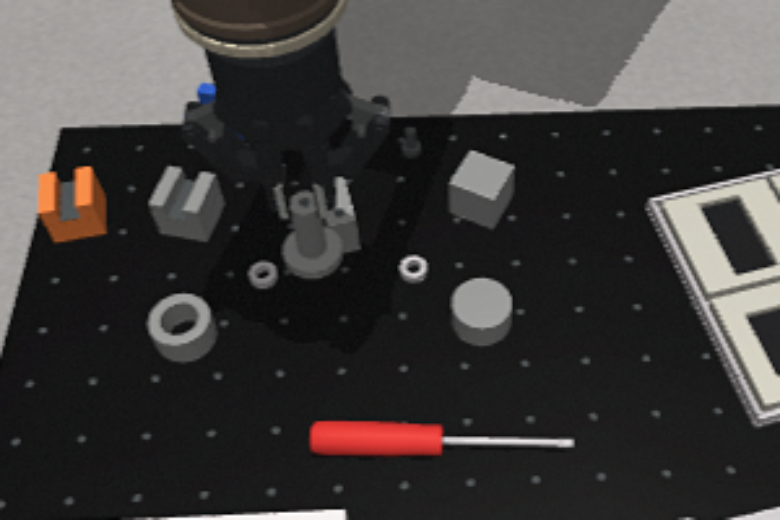

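Call:
play_rows(translation=[[3.26,15.36,0],[3.26,15.36,0],[3.26,15.36,0],[3.26,15.36,0],[3.26,15.36,0]], twist=[[0,0,0],[0,0,0],[0,0,0],[0,0,0],[0,0,0]], fingers=[1,1,1,1,1])

```text
time_s: 4.3
tool_pos: [536.8, 36.3, 129.1]
tcp_rot: [-0.0, 3.141, 0.0]
wrist_force: [1.7, 0.1, -2.0]
width: 0.217
```

Run:
```python
from bench import bot
from h import *
go(bot.get_state(),492.6,250.6,90,90)
```

```text
pos [536.8  36.3 129.1] jaw 90.0 tilt [ 3.e-04  1.e-04 -1.e+00] q6 -1.56 t 4.3 w 0.217 F [ 1.7  0.1 -2. ]
  translation [1.47 7.14 1.3 ] twist [0. 0. 0.] alt(z) other half-turn -22.5
```

Call:
play_rows(translation=[[1.47,7.14,0],[1.47,7.14,0],[1.47,7.14,0.5],[1.47,7.14,1.3],[1.47,7.14,1.3]], twist=[[0,0,0],[0,0,0],[0,0,0],[0,0,0],[0,0,0]], fingers=[1,1,1,1,1])

```text
time_s: 4.8
tool_pos: [492.0, 251.8, 89.1]
tcp_rot: [0.004, -3.141, -0.0]
wrist_force: [0.2, -0.4, -0.7]
width: 0.212
```

Run:
```python
from bench import bot
from h import *
import cv2
s=bot.get_state();go(s,492.6,250.6,32,90)
c=bot.get_calibration("wrist");a=bot.get_image("wrist")[:,:,::-1].copy()
E=np.array(c["extrinsics"])
for p in((492.6,250.6,18),(622.4,169.7,18),(517.7,145,18),(597.3,275.2,18)):
    q=E[:3,:3]@np.array(p)+E[:3,3];u=c["fx"]*q[0]/q[2]+c["cx"];v=c["fy"]*q[1]/q[2]+c["cy"]
    if abs(u)<2000 and abs(v)<2000: cv2.circle(a,(int(round(u)),int(round(v))),2,(0,0,255),-1)
cv2.imwrite("pics/w3.png",a)
```

```text
pos [492.  251.8  89.1] jaw 90.1 tilt [-2.e-04  3.e-04 -1.e+00] q6 -1.16 t 4.8 w 0.212 F [ 0.2 -0.4 -0.7]
  translation [-0.02 -0.04  1.9 ] twist [ 0.   -0.    0.02] alt(z) other half-turn -22.48
```

View pics/w3.png

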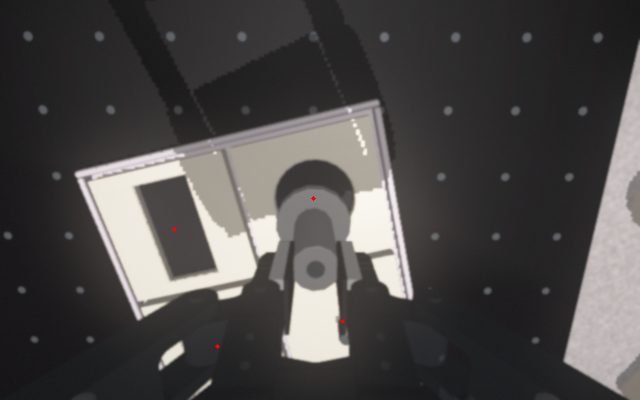

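Call:
play_rows(translation=[[0,-0.03,0.8],[0,-0.03,1.5],[0,-0.03,1.8],[0,-0.03,1.88],[0,-0.03,1.88]], twist=[[0,0,0],[0,0,0],[0,0,0],[0,0,0],[0,0,0]], fingers=[1,1,1,1,1])

```text
time_s: 5.35
tool_pos: [493.6, 247.8, 33.6]
tcp_rot: [-0.0, 3.142, -0.0]
wrist_force: [0.2, -0.0, -1.0]
width: 0.216
```

Run:
```python
from bench import bot
from h import *
import cv2
s=bot.get_state();go(s,492.6,250.6,31.5,90)
```

```text
pos [493.6 247.8  33.6] jaw 90.0 tilt [ 0. -0. -1.] q6 -1.16 t 5.35 w 0.216 F [ 0.2 -0.  -1. ]
  translation [0.03 0.09 0.07] twist [-0.  0.  0.] alt(z) other half-turn -22.5
```

Call:
play_rows(translation=[[0,0.06,0.07],[0,0.06,0.07],[0,0.06,0.07]], twist=[[0,0,0],[0,0,0],[0,0,0]], fingers=[1,1,1])

```text
time_s: 5.65
tool_pos: [494.0, 249.9, 32.0]
tcp_rot: [-0.001, 3.14, 0.001]
wrist_force: [1.1, -1.6, 5.2]
width: 0.215
```

Call:
play_rows(translation=[[0,0,0],[0,0,0],[0,0,0],[0,0,0],[0,0,-1]], twist=[[0,0,0],[0,0,0],[0,0,0],[0,0,0],[0,0,0]], fingers=[-1,-1,-1,-1,-1])

```text
time_s: 6.15
tool_pos: [491.2, 248.7, 58.8]
tcp_rot: [0.001, -3.137, 0.003]
wrist_force: [0.1, 0.6, 0.9]
width: 1.001
```

Run:
```python
from bench import bot
from h import *
import cv2
s=bot.get_state();go(s,466.4,-339.8,140,76.7)
```

```text
pos [491.2 248.7  58.8] jaw 90.0 tilt [-0.0051 -0.0022 -1.    ] q6 -1.16 t 6.15 w 1.001 F [0.1 0.6 0.9]
  translation [  0.85 -19.62  -2.66] twist [-0.02 -0.03  1.67] alt(z) other half-turn -20.83
```

Call:
play_rows(translation=[[0,0,-2.7],[0,0,-2.7],[0.85,-19.6,-2.7],[0.85,-19.6,-2.7],[0.85,-19.6,-2.7]], twist=[[0,0,0],[0,0,0],[0,0,0],[0,0,0],[0,0,0]], fingers=[-1,-1,-1,-1,-1])

```text
time_s: 6.65
tool_pos: [486.7, 98.6, 142.5]
tcp_rot: [-0.003, 3.141, 0.0]
wrist_force: [1.3, 0.4, 0.5]
width: 1.0
```

Run:
```python
from bench import bot
from h import *
import cv2
s=bot.get_state();go(s,466.4,-339.8,140,76.7)
a=bot.get_image("top")[:,:,::-1]
cv2.imwrite("pics/t2.png",cv2.resize(a[115:240,145:275],None,fx=4.6,fy=4.6,interpolation=cv2.INTER_CUBIC))
```

```text
pos [486.7  98.6 142.5] jaw 90.1 tilt [ 8.e-04  1.e-04 -1.e+00] q6 -1.43 t 6.65 w 1.0 F [1.3 0.4 0.5]
  translation [  0.71 -14.61   0.08] twist [0.   0.01 1.68] alt(z) other half-turn -20.82
```

View pics/t2.png

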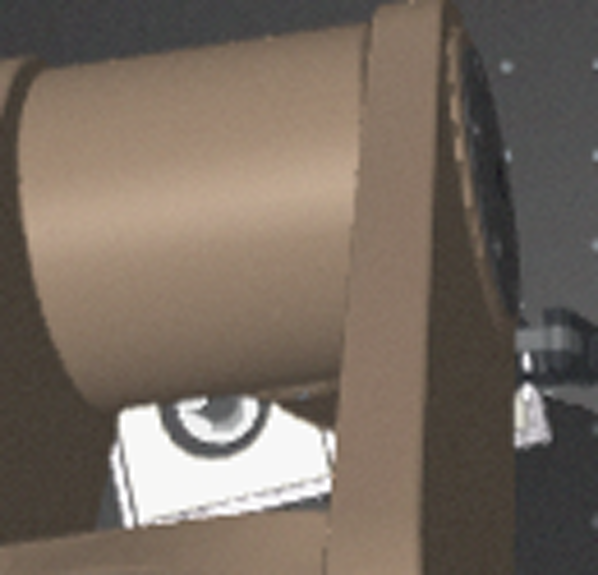

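The foot at (215,412) in the crop sits inside the recess ring. The arm hides the rest, so I'll check the tray again later.

Call:
play_rows(translation=[[0.7,-14.6,0],[0.7,-14.6,0],[0.7,-14.6,0],[0.7,-14.6,0],[0.7,-14.6,0]], twist=[[0,0,0.4],[0,0,0.8],[0,0,1.2],[0,0,1.68],[0,0,1.68]], fingers=[-1,-1,-1,-1,-1])

```text
time_s: 7.2
tool_pos: [474.7, -151.9, 142.3]
tcp_rot: [0.371, 3.119, -0.0]
wrist_force: [1.2, 0.4, 0.1]
width: 0.999
```

Run:
```python
from bench import bot
from h import *
import cv2
s=bot.get_state();go(s,466.4,-339.8,140,76.7)
```

```text
pos [ 474.7 -151.9  142.3] jaw 76.4 tilt [ 3.e-04 -1.e-04 -1.e+00] q6 -1.7 t 7.2 w 0.999 F [1.2 0.4 0.1]
  translation [-1.2  -6.16  0.08] twist [-0.    0.   -0.03] alt(z) other half-turn 22.47
```

Call:
play_rows(translation=[[-1.2,-6.16,0],[-1.2,-6.16,0],[-1.2,-6.16,0],[-1.2,-6.16,0],[-1.2,-6.16,0]], twist=[[0,0,0],[0,0,0],[0,0,0],[0,0,0],[0,0,0]], fingers=[-0.5,-0.5,-0.5,-0.5,-0.5])

```text
time_s: 7.7
tool_pos: [467.2, -342.8, 142.1]
tcp_rot: [0.372, 3.118, -0.002]
wrist_force: [0.6, 0.2, -0.8]
width: 0.748
```

```bash
cat > look.py <<'E'
from bench import bot
from h import *
import cv2
def look(name,pts,scene=False):
    c=bot.get_calibration("wrist");a=bot.get_image("wrist")[:,:,::-1].copy()
    E=np.array(c["extrinsics"])
    for p in pts:
        q=E[:3,:3]@np.array(p)+E[:3,3];u=c["fx"]*q[0]/q[2]+c["cx"];v=c["fy"]*q[1]/q[2]+c["cy"];print(p,round(u),round(v))
        if abs(u)<2000 and abs(v)<2000: cv2.circle(a,(int(round(u)),int(round(v))),2,(0,0,255),-1)
    cv2.imwrite(f"pics/{name}.png",a)
    return c
E
python3 - <<'E'
from look import *
s=bot.get_state();go(s,466.4,-339.8,17,76.7)
a=np.radians(-13.3);x=np.array([np.cos(a),np.sin(a)])*22;y=np.array([-x[1],x[0]]);c=np.array([466.4,-339.8])
look("w4",[(*(c+i*x+j*y),44) for i in(-1,1) for j in(-1,1)]+[(*c,28)])
E
```

```text
pos [ 467.2 -342.8  142.1] jaw 76.4 tilt [ 0.0011 -0.0017 -1.    ] q6 -2.02 t 7.7 w 0.748 F [ 0.6  0.2 -0.8]
  translation [0.06 0.1  4.17] twist [-0.01  0.01 -0.04] alt(z) other half-turn 22.46
(np.float64(439.92897058076574), np.float64(-356.14884098295767), 44) 290 160
(np.float64(450.0511590170423), np.float64(-313.32897058076577), 44) 346 160
(np.float64(482.74884098295763), np.float64(-366.27102941923425), 44) 292 212
(np.float64(492.8710294192342), np.float64(-323.45115901704236), 44) 344 212
(np.float64(466.4), np.float64(-339.8), 28) 318 182
```

View pics/w4.png

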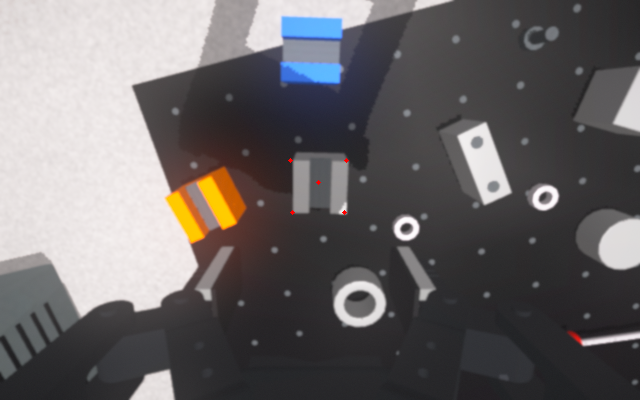

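Call:
play_rows(translation=[[0.06,0.16,1.5],[0.06,0.16,3],[0.06,0.16,4],[0.06,0.16,4.2],[0.06,0.16,4.2]], twist=[[0,0,0],[0,0,0],[0,0,0],[0,0,0],[0,0,0]], fingers=[-0.5,-0.5,-0.5,-0.5,-0.5])

```text
time_s: 8.25
tool_pos: [466.3, -331.9, 15.8]
tcp_rot: [-0.365, -3.119, -0.002]
wrist_force: [0.4, -0.3, 0.8]
width: 0.751
```

Call:
play_rows(translation=[[0,0,0],[0,0,0],[0,0,0],[0,0,0]], twist=[[0,0,0],[0,0,0],[0,0,0],[0,0,0]], fingers=[1,1,1,1], squeeze=70)

```text
time_s: 8.65
tool_pos: [467.1, -333.3, 17.1]
tcp_rot: [0.367, 3.119, -0.001]
wrist_force: [-0.5, 0.3, 0.2]
width: 0.062
```

Call:
play_rows(translation=[[0,0,-0.3],[0,0,-1],[0,0,-2],[0,0,-3],[0,0,-3.5]], twist=[[0,0,0],[0,0,0],[0,0,0],[0,0,0],[0,0,0]], fingers=[1,1,1,1,1])

```text
time_s: 9.15
tool_pos: [467.5, -333.6, 124.4]
tcp_rot: [0.366, 3.117, -0.003]
wrist_force: [0.2, 0.8, -0.4]
width: 0.002
```

Run:
```python
from look import *
s=bot.get_state();go(s,622.4,169.7,120,103.3)
look("w5",[])
```

```text
pos [ 467.5 -333.6  124.4] jaw 76.6 tilt [ 0.0024 -0.002  -1.    ] q6 -2.01 t 9.15 w 0.002 F [ 0.2  0.8 -0.4]
  translation [-1.13 17.52  0.13] twist [-0.01  0.02 -3.34] alt(z) other half-turn 19.16
```

View pics/w5.png

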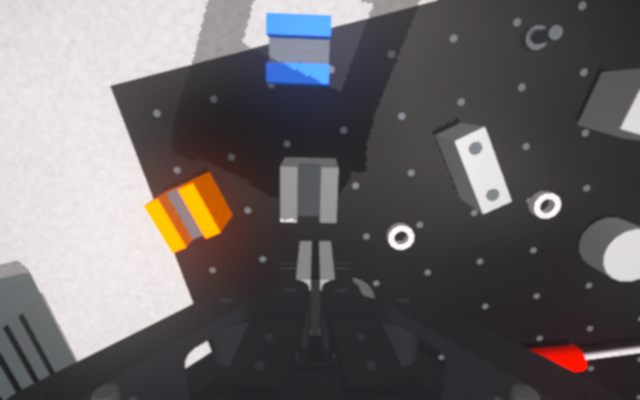

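Run:
```python
from look import *
s=bot.get_state();go(s,466.4,-339.8,120,76.7)
a=np.radians(-13.3);x=np.array([np.cos(a),np.sin(a)])*22;y=np.array([-x[1],x[0]]);c=np.array([466.4,-339.8])
look("w6",[(*(c+i*x+j*y),44) for i in(-1,1) for j in(-1,1)]+[(*c,28)])
a=bot.get_image("top")[:,:,::-1];cv2.imwrite("pics/t3.png",cv2.resize(a[140:270,305:505],None,fx=4,fy=4,interpolation=cv2.INTER_CUBIC))
a=bot.get_image("scene")[:,:,::-1];cv2.imwrite("pics/s3.png",cv2.resize(a[100:300,140:440],None,fx=2.6,fy=2.6))
```

```text
pos [ 468.2 -334.1  125.9] jaw 76.6 tilt [ 0.004  -0.0032 -1.    ] q6 -2.01 t 9.2 w -0.004 F [ 0.8 -1.4  2.4]
  translation [ 0.02 -0.2   0.2 ] twist [-0.02  0.03 -0.01] alt(z) other half-turn 22.49
(np.float64(439.92897058076574), np.float64(-356.14884098295767), 44) 278 164
(np.float64(450.0511590170423), np.float64(-313.32897058076577), 44) 336 164
(np.float64(482.74884098295763), np.float64(-366.27102941923425), 44) 279 220
(np.float64(492.8710294192342), np.float64(-323.45115901704236), 44) 335 219
(np.float64(466.4), np.float64(-339.8), 28) 307 187
```

View pics/w6.png

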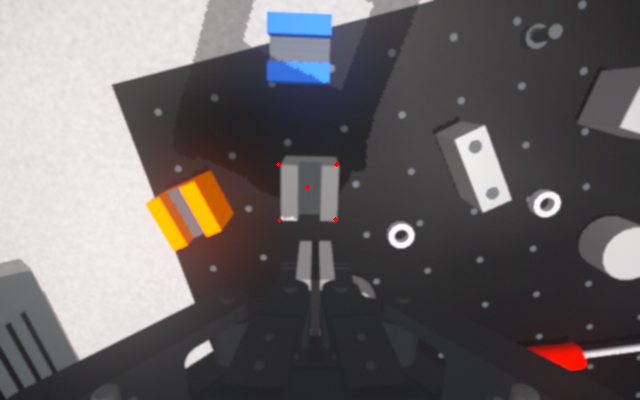

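View pics/t3.png

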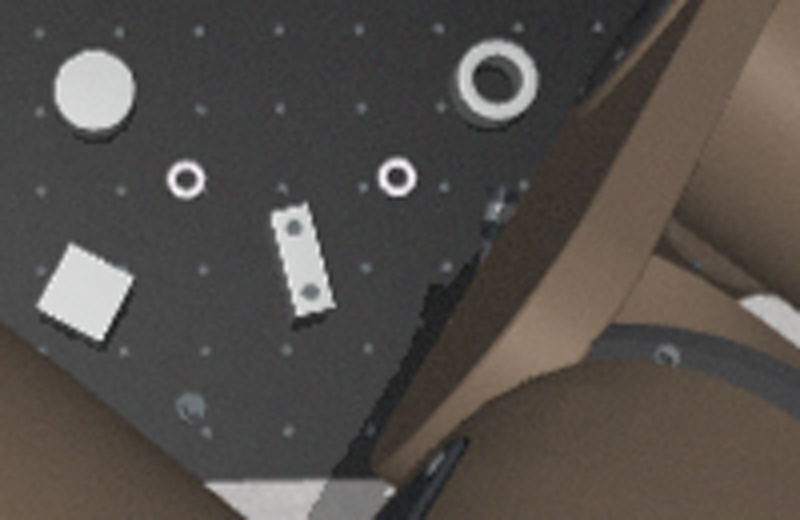

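View pics/s3.png

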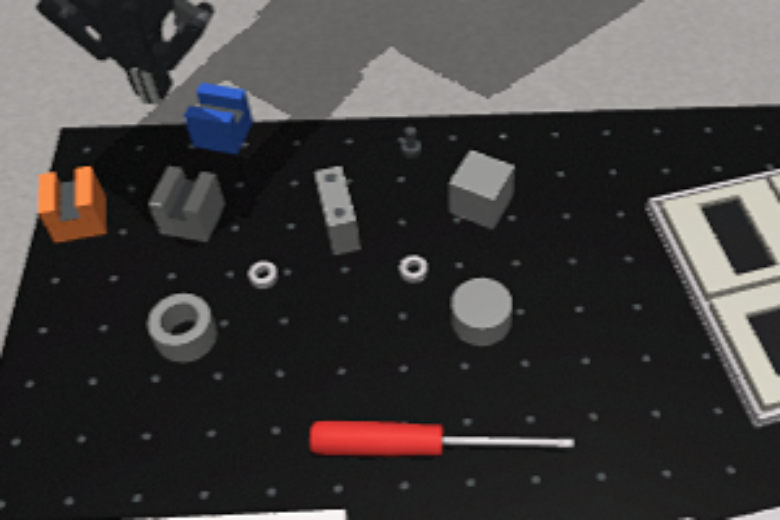

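Run:
```python
from look import *
for n in("scene","top"):
    c=bot.get_calibration(n);E=np.array(c["extrinsics"])
    for p in((468,-334,125),(468,-334,144),(590,-211,130)):
        q=E[:3,:3]@np.array(p)+E[:3,3];print(n,p,c["fx"]*q[0]/q[2]+c["cx"],c["fy"]*q[1]/q[2]+c["cy"])
s=bot.get_state();print(s["tool_pos"],s["q"],s["width"])
```

```text
scene (468, -334, 125) 203.5241196235159 148.11410507291174
scene (468, -334, 144) 201.2961578647737 141.82906237557103
scene (590, -211, 130) 259.5951161682603 191.67367127371705
top (468, -334, 125) 441.64464704060384 205.1718832958989
top (468, -334, 144) 443.7045922245745 204.23204187386648
top (590, -211, 130) 385.0207773274079 151.2602393795096
[ 466.64160242 -332.93848659  121.56740672] [-6.72568269e-01  4.61704777e-01  1.85019611e+00 -5.42078551e-05
  8.29002710e-01 -2.00932704e+00] -0.0025313078890554187
```

```bash
python3 - <<'E'
from look import *
s=bot.get_state();c=bot.get_calibration("wrist");E=np.array(c["extrinsics"])
M=R.from_rotvec(s["tcp_rot"]).as_matrix()
for d in(0,-10,-19,-25,-30,-40,-60):
    p=s["tool_pos"]+M[:,2]*d
    q=E[:3,:3]@p+E[:3,3];print(d,q[2],c["fx"]*q[0]/q[2]+c["cx"],c["fy"]*q[1]/q[2]+c["cy"])
E
python3 - <<'E'
import cv2
a=cv2.imread("pics/w6.png");cv2.imwrite("pics/w6c.png",cv2.resize(a[200:400,215:415],None,fx=3,fy=3))
E
```

```text
0 188.5800493934216 314.397937979857 232.69021216575283
-10 178.95978476630543 314.38131632784047 239.83541581677133
-19 170.3015466019008 314.3647512359858 246.9563057669161
-25 164.52938782563115 314.35273925720554 252.11993418071668
-30 159.71925551207303 314.342066057756 256.708057166308
-40 150.09899088495683 314.31866743313856 266.7665000863757
-60 130.85846163072446 314.2615490648293 291.3201589752811
```

View pics/w6c.png

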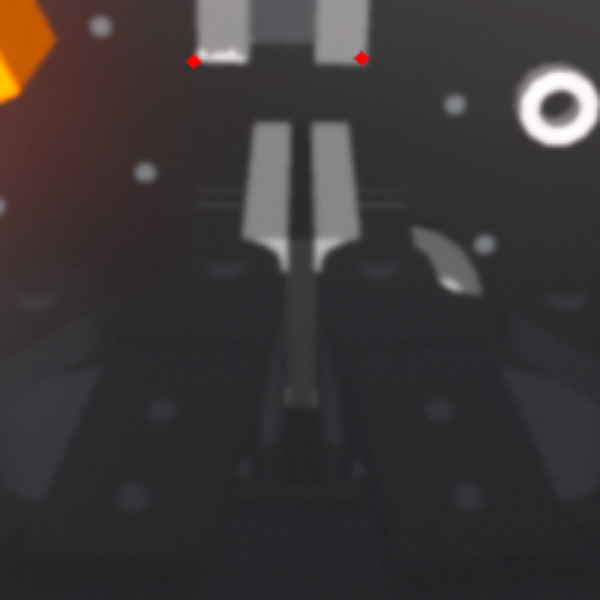

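The grasp missed. The block hasn't moved, but the scene and wrist views put the real finger ends about 30 mm above the reported TCP. I'll measure that offset with a gentle touch on the empty spot where the post stood.

Run:
```python
from look import *
go(bot.get_state(),590,-212,50,90)
```

```text
pos [ 466.6 -332.9  121.6] jaw 76.6 tilt [ 5.e-04 -5.e-04 -1.e+00] q6 -2.01 t 9.35 w -0.003 F [ 0.5  0.  -0.2]
  translation [-3.06  4.88  2.39] twist [-0.    0.   -1.68] alt(z) other half-turn 20.82
```

Call:
play_rows(translation=[[-3.06,4.88,0],[-3.06,4.88,0],[-3.06,4.88,0],[-3.06,4.88,0],[-3.06,4.88,2]], twist=[[0,0,-0.8],[0,0,-1.68],[0,0,-1.68],[0,0,-1.68],[0,0,-1.68]], fingers=[0,0,0,0,0])

```text
time_s: 9.85
tool_pos: [596.0, -210.7, 74.6]
tcp_rot: [-0.006, 3.133, -0.005]
wrist_force: [0.4, -1.7, -1.2]
width: 0.497
```

Call:
play_rows(translation=[[0,0,1],[0,0,1.67],[0,0,1.67],[0,0,1.67],[0,0,1.67]], twist=[[0,0,0],[0,0,0],[0,0,0],[0,0,0],[0,0,0]], fingers=[0,0,0,0,0])

```text
time_s: 10.35
tool_pos: [590.5, -212.1, 22.1]
tcp_rot: [-0.001, 3.14, -0.001]
wrist_force: [-1.1, 0.0, 0.2]
width: 0.499
```

Run:
```python
from look import *
go(bot.get_state(),590,-212,10,90)
a=bot.get_image("scene")[:,:,::-1];cv2.imwrite("pics/s4.png",cv2.resize(a[100:300,140:440],None,fx=2.6,fy=2.6))
```

```text
pos [ 590.5 -212.1   22.1] jaw 90.0 tilt [ 1.1e-03 -5.0e-04 -1.0e+00] q6 -1.96 t 10.35 w 0.499 F [-1.1  0.   0.2]
  translation [0.02 0.   0.4 ] twist [-0.    0.01  0.  ] alt(z) other half-turn -22.5
```

View pics/s4.png

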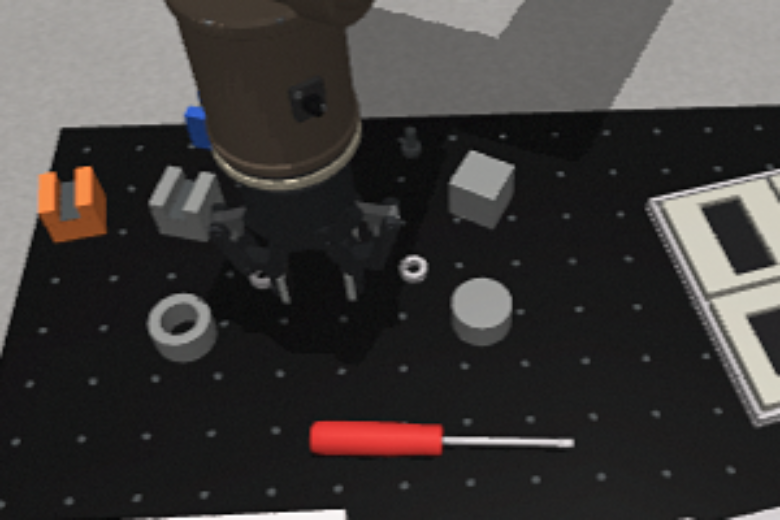

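Call:
play_rows(translation=[[0,0,0.2],[0,0,0.5],[0,0,0.5]], twist=[[0,0,0],[0,0,0],[0,0,0]], fingers=[0,0,0])

```text
time_s: 10.7
tool_pos: [589.2, -211.5, 5.1]
tcp_rot: [0.001, -3.14, -0.001]
wrist_force: [-0.6, -0.1, -0.4]
width: 0.502
```

Run:
```python
from look import *
c=bot.get_calibration("scene");E=np.array(c["extrinsics"])
for z in(22,30,35,40,45,50,55):
    q=E[:3,:3]@np.array((590,-212,z))+E[:3,3];print(z,c["fx"]*q[0]/q[2]+c["cx"],c["fy"]*q[1]/q[2]+c["cy"])
```

```text
22 265.3182548457583 221.41924020932163
30 264.90145054330577 219.4370115778953
35 264.637551454843 218.18196616238436
40 264.37099234968304 216.91427029862672
45 264.10173280595586 215.63373174919178
50 263.82973157861557 214.34015436180724
55 263.5549465783784 213.0333379691943
```

Call:
play_rows(translation=[[0,0,0.2],[0,0,0.33],[0,0,0.33]], twist=[[0,0,0],[0,0,0],[0,0,0]], fingers=[0,0,0])

```text
time_s: 11.0
tool_pos: [589.5, -211.6, -4.5]
tcp_rot: [0.001, -3.141, -0.001]
wrist_force: [-0.6, 0.1, 0.2]
width: 0.504
```

Call:
play_rows(translation=[[0,0,0.1],[0,0,0.17],[0,0,0.17]], twist=[[0,0,0],[0,0,0],[0,0,0]], fingers=[0,0,0])

```text
time_s: 11.3
tool_pos: [589.8, -211.7, -9.2]
tcp_rot: [0.001, -3.141, -0.0]
wrist_force: [-0.2, 0.8, 0.6]
width: 0.501
```

Call:
play_rows(translation=[[0,0,0.1],[0,0,0.17],[0,0,0.17]], twist=[[0,0,0],[0,0,0],[0,0,0]], fingers=[0,0,0])

```text
time_s: 11.6
tool_pos: [589.7, -211.7, -14.3]
tcp_rot: [0.001, -3.141, -0.0]
wrist_force: [0.1, 0.5, -0.5]
width: 0.498
```

Call:
play_rows(translation=[[0,0,0.1],[0,0,0.17],[0,0,0.17]], twist=[[0,0,0],[0,0,0],[0,0,0]], fingers=[0,0,0])

```text
time_s: 11.9
tool_pos: [589.6, -211.7, -19.5]
tcp_rot: [0.001, -3.141, -0.0]
wrist_force: [-0.7, -0.3, -0.4]
width: 0.5
```

Call:
play_rows(translation=[[0,0,0.1],[0,0,0.1],[0,0,0.1]], twist=[[0,0,0],[0,0,0],[0,0,0]], fingers=[0,0,0])

```text
time_s: 12.2
tool_pos: [589.8, -211.8, -22.2]
tcp_rot: [0.001, -3.141, -0.0]
wrist_force: [0.6, -0.1, -0.3]
width: 0.498
```

Call:
play_rows(translation=[[0,0,0.1],[0,0,0.1],[0,0,0.1]], twist=[[0,0,0],[0,0,0],[0,0,0]], fingers=[0,0,0])

```text
time_s: 12.5
tool_pos: [589.8, -211.8, -25.2]
tcp_rot: [0.001, -3.141, -0.0]
wrist_force: [0.0, -1.2, 0.5]
width: 0.502
```

Call:
play_rows(translation=[[0,0,0.1],[0,0,0.1],[0,0,0.1]], twist=[[0,0,0],[0,0,0],[0,0,0]], fingers=[0,0,0])

```text
time_s: 12.8
tool_pos: [589.8, -211.7, -28.2]
tcp_rot: [0.001, -3.141, -0.0]
wrist_force: [-0.2, -1.0, -0.1]
width: 0.501
```

Run:
```python
from look import *
go(bot.get_state(),590,-212,10,90)
look("w7",[])
```

```text
pos [ 589.8 -211.7  -28.2] jaw 90.0 tilt [-2.e-04  1.e-04 -1.e+00] q6 -1.96 t 12.8 w 0.501 F [-0.2 -1.  -0.1]
  translation [-0.01 -0.01 -1.27] twist [ 0. -0.  0.] alt(z) other half-turn -22.5
```

View pics/w7.png

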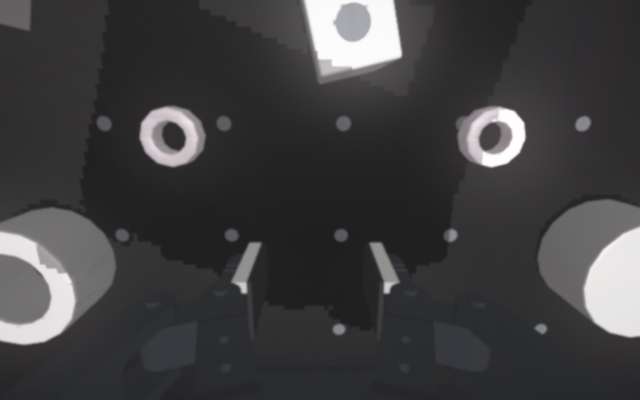

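Call:
play_rows(translation=[[0,0,0.1],[0,0,0.1],[0,0,0.1]], twist=[[0,0,0],[0,0,0],[0,0,0]], fingers=[0,0,0])

```text
time_s: 13.15
tool_pos: [589.8, -211.7, -31.2]
tcp_rot: [0.001, -3.141, -0.0]
wrist_force: [0.4, -0.2, -0.6]
width: 0.498
```

Call:
play_rows(translation=[[0,0,0.1],[0,0,0.1],[0,0,0.1]], twist=[[0,0,0],[0,0,0],[0,0,0]], fingers=[0,0,0])

```text
time_s: 13.45
tool_pos: [589.8, -211.7, -34.2]
tcp_rot: [0.001, -3.141, -0.0]
wrist_force: [1.0, -0.2, 0.2]
width: 0.501
```

Call:
play_rows(translation=[[0,0,0.07],[0,0,0.07],[0,0,0.07]], twist=[[0,0,0],[0,0,0],[0,0,0]], fingers=[0,0,0])

```text
time_s: 13.75
tool_pos: [590.0, -211.8, -36.2]
tcp_rot: [-0.001, 3.141, -0.0]
wrist_force: [0.6, -0.1, 1.1]
width: 0.5
```

Call:
play_rows(translation=[[0,0,0.07],[0,0,0.07],[0,0,0.07]], twist=[[0,0,0],[0,0,0],[0,0,0]], fingers=[0,0,0])

```text
time_s: 14.05
tool_pos: [590.1, -211.9, -36.4]
tcp_rot: [-0.001, 3.141, -0.001]
wrist_force: [-9.8, 4.2, 35.7]
width: 0.502
```

Run:
```python
from look import *
go(bot.get_state(),590,-212,10,90)
a=bot.get_image("scene")[:,:,::-1];cv2.imwrite("pics/s5.png",cv2.resize(a[150:250,200:320],None,fx=6,fy=6))
```

```text
pos [ 590.1 -211.9  -36.4] jaw 90.0 tilt [ 7.e-04 -3.e-04 -1.e+00] q6 -1.96 t 14.05 w 0.502 F [-9.8  4.2 35.7]
  translation [ 0.   -0.   -1.55] twist [-0.    0.01  0.  ] alt(z) other half-turn -22.5
```

View pics/s5.png

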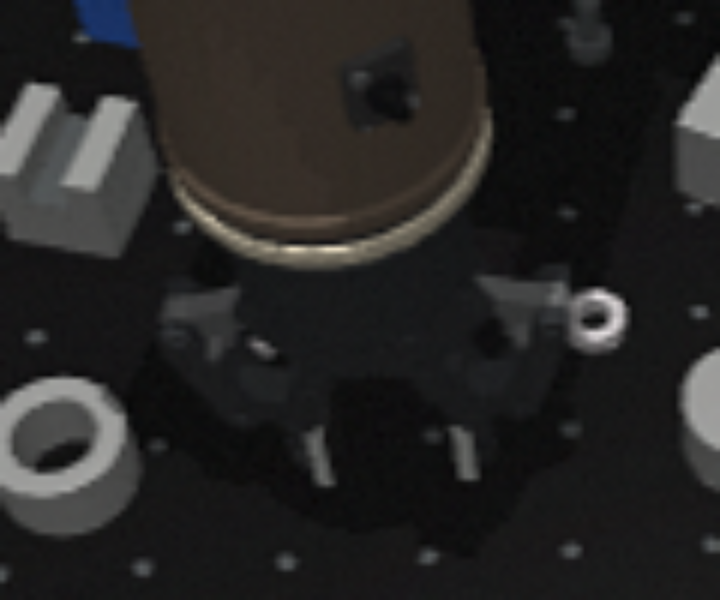

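Contact came at a reported TCP z of -36.3 with the jaws half open. So the real tips sit about 36 mm above the reported TCP there, and I'll allow for that from now on.

Call:
play_rows(translation=[[0,0,-1.5],[0,0,-3],[0,0,-3.7]], twist=[[0,0,0],[0,0,0],[0,0,0]], fingers=[-0.5,-0.5,-0.5])

```text
time_s: 14.4
tool_pos: [591.3, -212.3, 76.2]
tcp_rot: [-0.001, 3.138, -0.002]
wrist_force: [-0.3, -0.3, -0.4]
width: 0.748
```

Run:
```python
from look import *
go(bot.get_state(),467,-337.6,80,76.7)
```

```text
pos [ 591.3 -212.3   76.2] jaw 90.0 tilt [ 0.0034 -0.0014 -1.    ] q6 -1.96 t 14.4 w 0.748 F [-0.3 -0.3 -0.4]
  translation [ 4.15 -4.17 -0.13] twist [-0.01  0.03  1.67] alt(z) other half-turn -20.83
```

Call:
play_rows(translation=[[4.12,-4.18,0],[4.12,-4.18,0],[4.12,-4.18,0],[4.12,-4.18,0],[4.12,-4.18,0]], twist=[[0,0,0.8],[0,0,1.67],[0,0,1.67],[0,0,1.67],[0,0,1.67]], fingers=[-0.5,-0.5,-0.5,-0.5,-0.5])

```text
time_s: 14.9
tool_pos: [463.9, -339.5, 72.7]
tcp_rot: [-0.37, -3.119, 0.0]
wrist_force: [0.7, 0.6, 0.7]
width: 0.749
```

Run:
```python
from look import *
go(bot.get_state(),467,-337.6,-22,76.7)
a=np.radians(-13.3);x=np.array([np.cos(a),np.sin(a)])*22;y=np.array([-x[1],x[0]]);c=np.array([467,-337.6])
look("w8",[(*(c+i*x+j*y),44) for i in(-1,1) for j in(-1,1)]+[(*c,28)])
go(bot.get_state(),467,-337.6,-22,76.7)
```

```text
pos [ 463.9 -339.5   72.7] jaw 76.5 tilt [-6.e-04 -0.e+00 -1.e+00] q6 -2.02 t 14.9 w 0.749 F [0.7 0.6 0.7]
  translation [-0.09  0.08  3.16] twist [-0.   -0.   -0.03] alt(z) other half-turn 22.47
(np.float64(440.52897058076576), np.float64(-353.9488409829577), 44) 282 186
(np.float64(450.65115901704235), np.float64(-311.1289705807658), 44) 355 185
(np.float64(483.34884098295765), np.float64(-364.07102941923426), 44) 284 252
(np.float64(493.47102941923424), np.float64(-321.25115901704237), 44) 353 252
(np.float64(467.0), np.float64(-337.6), 28) 318 212
pos [ 465.2 -338.4   72.7] jaw 76.5 tilt [-2.e-04  1.e-04 -1.e+00] q6 -2.02 t 14.95 w 0.75 F [0.2 1.3 0.3]
  translation [-0.05  0.04  3.16] twist [ 0.   -0.   -0.02] alt(z) other half-turn 22.48
```

View pics/w8.png

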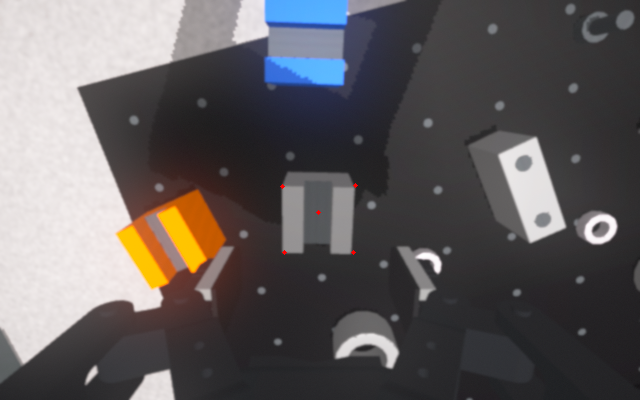

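Call:
play_rows(translation=[[-0.03,0.02,1],[-0.03,0.02,2],[-0.03,0.02,2.9],[-0.03,0.02,3.16],[-0.03,0.02,3.16]], twist=[[0,0,0],[0,0,0],[0,0,0],[0,0,0],[0,0,0]], fingers=[-0.5,-0.5,-0.5,-0.5,-0.5])

```text
time_s: 15.45
tool_pos: [467.3, -335.9, -23.0]
tcp_rot: [-0.363, -3.119, -0.002]
wrist_force: [1.0, 0.3, -0.2]
width: 0.75
```

Call:
play_rows(translation=[[0,0,0],[0,0,0],[0,0,0],[0,0,0]], twist=[[0,0,0],[0,0,0],[0,0,0],[0,0,0]], fingers=[1,1,1,1], squeeze=70)

```text
time_s: 15.85
tool_pos: [468.3, -337.4, -20.6]
tcp_rot: [0.364, 3.118, -0.002]
wrist_force: [1.3, 2.3, 8.6]
width: 0.504
```

Call:
play_rows(translation=[[0,0,-0.3],[0,0,-1],[0,0,-2],[0,0,-3],[0,0,-3.5]], twist=[[0,0,0],[0,0,0],[0,0,0],[0,0,0],[0,0,0]], fingers=[1,1,1,1,1])

```text
time_s: 16.35
tool_pos: [468.3, -337.7, 86.3]
tcp_rot: [0.364, 3.117, -0.003]
wrist_force: [0.1, -0.1, -2.5]
width: 0.505
```

Run:
```python
from look import *
go(bot.get_state(),622.4,169.7,85,103.3)
```

```text
pos [ 468.3 -337.7   86.3] jaw 76.7 tilt [ 0.0027 -0.0022 -1.    ] q6 -2.02 t 16.35 w 0.505 F [ 0.1 -0.1 -2.5]
  translation [-1.1  17.64  0.02] twist [-0.02  0.02 -3.33] alt(z) other half-turn 19.17
```

Call:
play_rows(translation=[[-1.1,17.64,0],[-1.1,17.64,0],[-1.1,17.64,0],[-1.1,17.64,0],[-1.1,17.64,0]], twist=[[0,0,-0.8],[0,0,-1.6],[0,0,-2.4],[0,0,-3.33],[0,0,-3.33]], fingers=[1,1,1,1,1])

```text
time_s: 16.85
tool_pos: [540.5, -95.9, 84.0]
tcp_rot: [-0.372, 3.118, -0.001]
wrist_force: [1.7, -0.1, -2.2]
width: 0.505
```

Run:
```python
from look import *
go(bot.get_state(),622.4,169.7,85,103.3)
```

```text
pos [540.5 -95.9  84. ] jaw 103.6 tilt [ 1.1e-03 -3.0e-04 -1.0e+00] q6 -2.04 t 16.85 w 0.505 F [ 1.7 -0.1 -2.2]
  translation [-4.74  7.96 -0.03] twist [-0.    0.01  0.04] alt(z) other half-turn -22.46
```

Call:
play_rows(translation=[[-4.74,7.96,0],[-4.74,7.96,0],[-4.74,7.96,0],[-4.74,7.96,0],[-4.74,7.96,0]], twist=[[0,0,0.03],[0,0,0.03],[0,0,0.03],[0,0,0.03],[0,0,0.03]], fingers=[1,1,1,1,1])

```text
time_s: 17.35
tool_pos: [615.4, 143.0, 84.1]
tcp_rot: [-0.358, 3.12, -0.0]
wrist_force: [0.4, -0.2, -2.7]
width: 0.503
```

Call:
play_rows(translation=[[-0.8,1.2,0.2]], twist=[[0,0,0]], fingers=[1])

```text
time_s: 17.45
tool_pos: [631.1, 184.2, 78.7]
tcp_rot: [-0.359, 3.119, 0.001]
wrist_force: [1.2, -1.6, -2.4]
width: 0.505
```

Run:
```python
from look import *
go(bot.get_state(),622.4,169.7,-12,103.3)
```

```text
pos [631.1 184.2  78.7] jaw 103.1 tilt [ 2.1e-03  6.0e-04 -1.0e+00] q6 -1.56 t 17.45 w 0.505 F [ 1.2 -1.6 -2.4]
  translation [ 0.4  -0.41  3.02] twist [ 0.    0.02 -0.02] alt(z) other half-turn 22.48
```

Call:
play_rows(translation=[[0.4,-0.4,0.5],[0.4,-0.4,0.5],[0.4,-0.4,0.5]], twist=[[0,0,0],[0,0,0],[0,0,0]], fingers=[1,1,1])

```text
time_s: 17.75
tool_pos: [621.0, 166.5, 62.5]
tcp_rot: [0.356, -3.121, 0.0]
wrist_force: [0.2, -0.1, -2.1]
width: 0.507
```

Run:
```python
from look import *
go(bot.get_state(),622.4,169.7,-11,103.3)
a=np.radians(13.3);x=np.array([np.cos(a),np.sin(a)])*30;y=np.array([-x[1],x[0]]);c=np.array([622.4,169.7])
look("w9",[(*(c+i*x+j*y),18) for i in(-1,1) for j in(-1,1)])
go(bot.get_state(),622.4,169.7,-11,103.3)
```

```text
pos [621.  166.5  62.5] jaw 103.0 tilt [-6.e-04 -2.e-04 -1.e+00] q6 -1.58 t 17.75 w 0.507 F [ 0.2 -0.1 -2.1]
  translation [-0.07  0.09  2.45] twist [-0.   -0.   -0.03] alt(z) other half-turn 22.47
(np.float64(600.1061259323304), np.float64(133.60314170104422), 18) 272 167
(np.float64(586.3031417010442), np.float64(191.9938740676695), 18) 365 167
(np.float64(658.4968582989558), np.float64(147.40612593233047), 18) 275 252
(np.float64(644.6938740676695), np.float64(205.79685829895575), 18) 362 252
pos [621.6 166.4  62.9] jaw 103.0 tilt [ 5.e-04  1.e-04 -1.e+00] q6 -1.58 t 17.8 w 0.5 F [-0.4 -0.1 -2.9]
  translation [-0.05  0.1   2.46] twist [-0.    0.   -0.04] alt(z) other half-turn 22.46
```

View pics/w9.png

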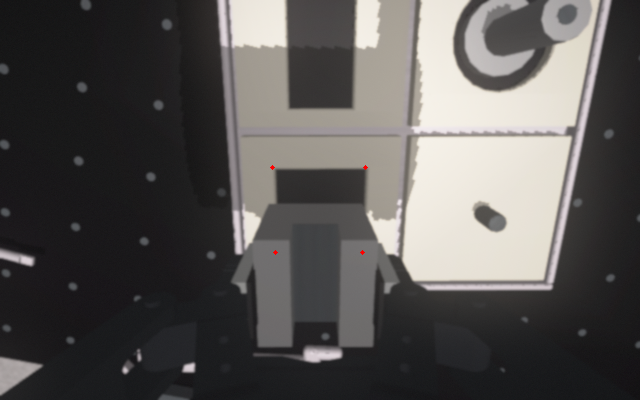

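Call:
play_rows(translation=[[-0.05,0.12,1],[-0.05,0.12,1.9],[-0.05,0.12,2.25],[-0.05,0.12,2.4],[-0.05,0.12,2.4]], twist=[[0,0,-0.03],[0,0,-0.03],[0,0,-0.03],[0,0,-0.03],[0,0,-0.03]], fingers=[1,1,1,1,1])

```text
time_s: 18.3
tool_pos: [622.5, 170.5, -9.5]
tcp_rot: [-0.363, 3.12, 0.0]
wrist_force: [0.8, 0.5, -1.5]
width: 0.505
```

Call:
play_rows(translation=[[0,0,0],[0,0,0.04],[0,0,0.04]], twist=[[0,0,0],[0,0,0],[0,0,0]], fingers=[1,1,1])

```text
time_s: 18.6
tool_pos: [622.5, 170.9, -10.6]
tcp_rot: [-0.364, 3.119, 0.0]
wrist_force: [0.2, -0.7, 1.7]
width: 0.501
```

Call:
play_rows(translation=[[0,0,0],[0,0,0],[0,0,-0.2],[0,0,-1.5],[0,0,-3]], twist=[[0,0,0],[0,0,0],[0,0,0],[0,0,0],[0,0,0]], fingers=[-0.5,-0.5,-0.5,-0.5,-0.5])

```text
time_s: 19.1
tool_pos: [620.6, 170.4, 78.6]
tcp_rot: [0.364, -3.117, 0.001]
wrist_force: [1.1, 0.8, 0.7]
width: 0.748
```

Run:
```python
from look import *
go(bot.get_state(),480,-207,80,103.3)
look("w10",[])
```

```text
pos [620.6 170.4  78.6] jaw 103.3 tilt [-3.2e-03 -7.0e-04 -1.0e+00] q6 -1.58 t 19.1 w 0.748 F [1.1 0.8 0.7]
  translation [  7.46 -11.16  -0.02] twist [ 0.   -0.02  0.  ] alt(z) other half-turn -22.5
```

View pics/w10.png

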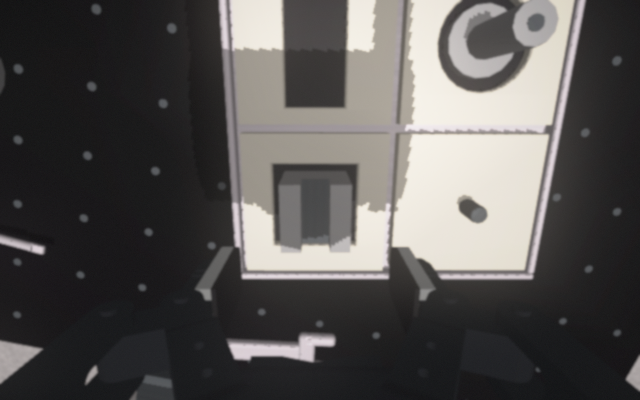

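The block (315,210) sits inside the square recess with its sides parallel, and the post (505,35) stands in the round one. Next is the bar.

Call:
play_rows(translation=[[7.46,-11.16,0],[7.46,-11.16,0],[7.46,-11.16,0],[7.46,-11.16,0],[7.46,-11.16,0]], twist=[[0,0,0],[0,0,0],[0,0,0],[0,0,0],[0,0,0]], fingers=[-0.5,-0.5,-0.5,-0.5,-0.5])

```text
time_s: 19.65
tool_pos: [533.9, -65.1, 79.3]
tcp_rot: [-0.365, 3.119, -0.0]
wrist_force: [0.5, -0.7, -0.2]
width: 0.749
```

Run:
```python
from look import *
go(bot.get_state(),480,-207,80,103.2)
```

```text
pos [533.9 -65.1  79.3] jaw 103.3 tilt [ 9.e-04 -2.e-04 -1.e+00] q6 -1.98 t 19.65 w 0.749 F [ 0.5 -0.7 -0.2]
  translation [ 2.84 -4.19 -0.02] twist [-0.    0.01  0.02] alt(z) other half-turn -22.48
```

Call:
play_rows(translation=[[2.84,-4.19,0],[2.84,-4.19,0],[2.84,-4.19,0],[2.84,-4.19,0],[2.84,-4.19,0]], twist=[[0,0,0],[0,0,0],[0,0,0],[0,0,0],[0,0,0]], fingers=[-0.5,-0.5,-0.5,-0.5,-0.5])

```text
time_s: 20.15
tool_pos: [480.4, -206.7, 79.1]
tcp_rot: [-0.359, 3.12, -0.0]
wrist_force: [-0.8, -0.0, 0.2]
width: 0.753
```

Run:
```python
from look import *
go(bot.get_state(),480,-207,-19,103.2)
a=np.radians(13.2);x=np.array([np.cos(a),np.sin(a)])*32;y=np.array([-x[1],x[0]])*12/32;c=np.array([479.8,-207.3])
look("w11",[(*(c+i*x+j*y),44) for i in(-1,1) for j in(-1,1)]+[(*c,44)])
go(bot.get_state(),479.8,-207.3,-19,103.2)
```

```text
pos [ 480.4 -206.7   79.1] jaw 103.1 tilt [ 6.e-04 -2.e-04 -1.e+00] q6 -2.26 t 20.15 w 0.753 F [-0.8 -0.   0.2]
  translation [ 0.02 -0.    3.27] twist [-0.    0.   -0.01] alt(z) other half-turn 22.49
(np.float64(451.3856855493867), np.float64(-226.2901746780189), 44) 294 162
(np.float64(445.905264666731), np.float64(-202.92428100906307), 44) 333 162
(np.float64(513.694735333269), np.float64(-211.67571899093696), 44) 296 257
(np.float64(508.2143144506133), np.float64(-188.30982532198112), 44) 332 257
(np.float64(479.8), np.float64(-207.3), 44) 314 211
pos [ 480.7 -205.6   79. ] jaw 103.2 tilt [ 4.e-04 -1.e-04 -1.e+00] q6 -2.26 t 20.2 w 0.752 F [ 0.3  0.6 -0.3]
  translation [ 0.04 -0.05  3.27] twist [-0.  0.  0.] alt(z) other half-turn -22.5
```

View pics/w11.png

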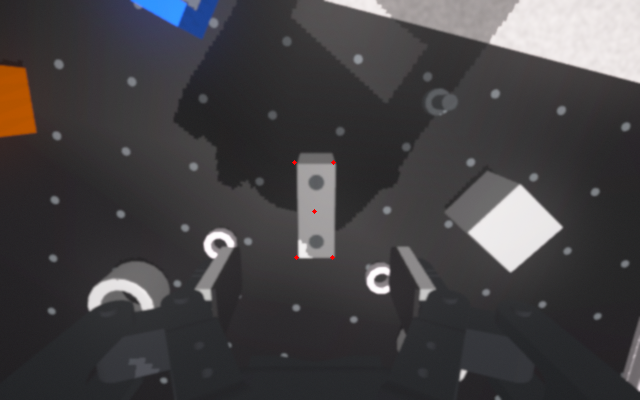

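Call:
play_rows(translation=[[0.03,0,1],[0.03,0,2],[0.03,0,3],[0.03,0,3.27],[0.03,0,3.27]], twist=[[0,0,0],[0,0,0],[0,0,0],[0,0,0],[0,0,0]], fingers=[-0.5,-0.5,-0.5,-0.5,-0.5])

```text
time_s: 20.7
tool_pos: [479.5, -204.2, -20.1]
tcp_rot: [0.367, -3.118, -0.002]
wrist_force: [-0.7, -0.4, 0.0]
width: 0.75
```

Call:
play_rows(translation=[[0,0,0],[0,0,0],[0,0,0],[0,0,0],[0,0,0]], twist=[[0,0,0],[0,0,0],[0,0,0],[0,0,0],[0,0,0]], fingers=[1,1,1,1,1], squeeze=70)

```text
time_s: 21.2
tool_pos: [480.7, -205.9, -18.0]
tcp_rot: [-0.364, 3.119, -0.002]
wrist_force: [0.3, 3.5, 12.0]
width: 0.268
```

Call:
play_rows(translation=[[0,0,-0.3],[0,0,-1],[0,0,-2],[0,0,-3],[0,0,-3.3]], twist=[[0,0,0],[0,0,0],[0,0,0],[0,0,0],[0,0,0]], fingers=[1,1,1,1,1])

```text
time_s: 21.7
tool_pos: [481.2, -206.4, 83.0]
tcp_rot: [-0.364, 3.117, -0.004]
wrist_force: [-0.5, 0.6, -1.7]
width: 0.265
```

Run:
```python
from look import *
go(bot.get_state(),517.7,145.0,80,103.3)
```

```text
pos [ 481.2 -206.4   83. ] jaw 103.3 tilt [ 0.0039 -0.002  -1.    ] q6 -2.27 t 21.7 w 0.265 F [-0.5  0.6 -1.7]
  translation [-3.88 11.12  0.08] twist [-0.02  0.02  0.  ] alt(z) other half-turn -22.5
```

Call:
play_rows(translation=[[-3.88,11.12,0],[-3.88,11.12,0],[-3.88,11.12,0],[-3.88,11.12,0],[-3.88,11.12,0]], twist=[[0,0,0],[0,0,0],[0,0,0],[0,0,0],[0,0,0]], fingers=[1,1,1,1,1])

```text
time_s: 22.2
tool_pos: [505.3, 44.9, 79.7]
tcp_rot: [-0.364, 3.12, -0.0]
wrist_force: [0.8, 0.2, -2.2]
width: 0.27
```

Run:
```python
from look import *
go(bot.get_state(),517.7,145.0,60,103.3)
```

```text
pos [505.3  44.9  79.7] jaw 103.3 tilt [ 1.e-04 -0.e+00 -1.e+00] q6 -1.77 t 22.2 w 0.27 F [ 0.8  0.2 -2.2]
  translation [-1.17  3.15  0.66] twist [-0.  0. -0.] alt(z) other half-turn 22.5
```

Call:
play_rows(translation=[[-1.17,3.15,0],[-1.17,3.15,0],[-1.17,3.15,0.6],[-1.17,3.15,0.6],[-1.17,3.15,0.6]], twist=[[0,0,0],[0,0,0],[0,0,0],[0,0,0],[0,0,0]], fingers=[1,1,1,1,1])

```text
time_s: 22.7
tool_pos: [517.2, 142.5, 61.4]
tcp_rot: [0.364, -3.119, 0.0]
wrist_force: [0.5, -0.2, -1.2]
width: 0.271
```

Run:
```python
from look import *
a=np.radians(13.3);x=np.array([np.cos(a),np.sin(a)])*40;y=np.array([-x[1],x[0]])/2;c=np.array([517.7,145.0])
look("w12",[(*(c+i*x+j*y),18) for i in(-1,1) for j in(-1,1)])
go(bot.get_state(),517.7,145,-8,103.3)
```

```text
(np.float64(483.3738398326786), np.float64(116.33443305693406), 18) 286 150
(np.float64(474.1718503451544), np.float64(155.26158796801758), 18) 350 150
(np.float64(561.2281496548457), np.float64(134.73841203198242), 18) 289 265
(np.float64(552.0261601673216), np.float64(173.66556694306593), 18) 346 265
pos [517.6 142.2  61.8] jaw 103.3 tilt [-7.e-04 -3.e-04 -1.e+00] q6 -1.59 t 22.75 w 0.271 F [ 0.4 -0.6 -1.1]
  translation [-0.03  0.09  2.33] twist [-0.   -0.01 -0.  ] alt(z) other half-turn 22.5
```

View pics/w12.png

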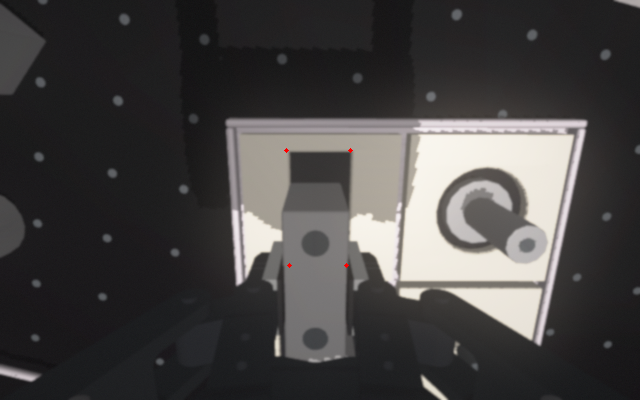

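Call:
play_rows(translation=[[-0.03,0.11,1],[-0.03,0.11,1.8],[-0.03,0.11,2.15],[-0.03,0.11,2.28],[-0.03,0.11,2.28]], twist=[[0,0,0],[0,0,0],[0,0,0],[0,0,0],[0,0,0]], fingers=[1,1,1,1,1])

```text
time_s: 23.25
tool_pos: [518.3, 145.9, -6.5]
tcp_rot: [0.363, -3.121, 0.0]
wrist_force: [-0.1, 0.6, -1.7]
width: 0.27
```

Call:
play_rows(translation=[[0,0,0],[0,0,0.04],[0,0,0.04]], twist=[[0,0,0],[0,0,0],[0,0,0]], fingers=[1,1,1])

```text
time_s: 23.55
tool_pos: [518.5, 146.6, -7.4]
tcp_rot: [-0.364, 3.119, 0.0]
wrist_force: [-0.3, 0.1, -1.5]
width: 0.267
```

Call:
play_rows(translation=[[0,0,0.04],[0,0,0.04]], twist=[[0,0,0],[0,0,0]], fingers=[1,1])

```text
time_s: 23.75
tool_pos: [518.5, 146.6, -8.1]
tcp_rot: [-0.364, 3.119, 0.0]
wrist_force: [-4.4, -1.9, 21.2]
width: 0.27
```

Call:
play_rows(translation=[[0,0,0],[0,0,0],[0,0,0],[0,0,-1.5],[0,0,-3]], twist=[[0,0,0],[0,0,0],[0,0,0],[0,0,0],[0,0,0]], fingers=[-0.5,-0.5,-0.5,-0.5,-0.5])

```text
time_s: 24.25
tool_pos: [516.7, 146.2, 80.6]
tcp_rot: [0.364, -3.117, 0.001]
wrist_force: [1.8, 0.2, 0.3]
width: 0.755
```

Run:
```python
from look import *
go(bot.get_state(),590,-328.5,80,90)
look("w13",[])
```

```text
pos [516.7 146.2  80.6] jaw 103.3 tilt [-3.6e-03 -8.0e-04 -1.0e+00] q6 -1.58 t 24.25 w 0.755 F [1.8 0.2 0.3]
  translation [  1.27 -15.96   0.03] twist [-0.   -0.03  1.66] alt(z) other half-turn -20.84
```

View pics/w13.png

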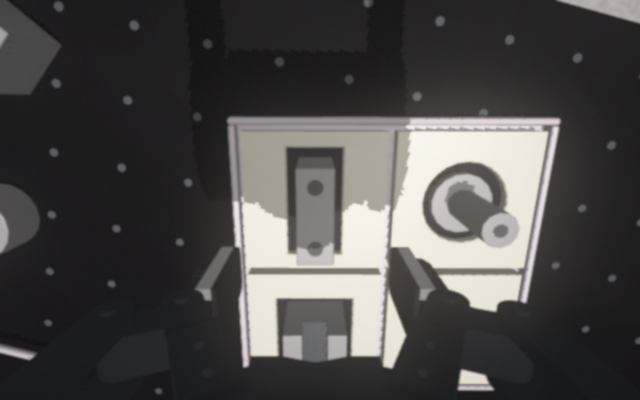

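The bar (315,205) sits centred in the oblong recess. The collar is next, with jaws along y and opened wide.

Call:
play_rows(translation=[[1.27,-15.96,0],[1.27,-15.96,0],[1.27,-15.96,0],[1.27,-15.96,0],[1.27,-15.96,0]], twist=[[0,0,0.4],[0,0,0.8],[0,0,1.2],[0,0,1.66],[0,0,1.66]], fingers=[-0.8,-0.8,-0.8,-0.8,-0.8])

```text
time_s: 24.8
tool_pos: [556.2, -102.6, 80.8]
tcp_rot: [0.003, 3.141, -0.0]
wrist_force: [1.3, 0.4, -0.3]
width: 0.899
```

Run:
```python
from look import *
go(bot.get_state(),590,-328.5,80,90)
```

```text
pos [ 556.2 -102.6   80.8] jaw 89.9 tilt [ 2.e-04 -0.e+00 -1.e+00] q6 -1.81 t 24.8 w 0.899 F [ 1.3  0.4 -0.3]
  translation [-1.14 -7.53  0.03] twist [-0.    0.   -0.01] alt(z) other half-turn 22.49
```

Call:
play_rows(translation=[[-1.14,-7.53,0],[-1.14,-7.53,0],[-1.14,-7.53,0],[-1.14,-7.53,0],[-1.14,-7.53,0]], twist=[[0,0,0],[0,0,0],[0,0,0],[0,0,0],[0,0,0]], fingers=[-0.8,-0.8,-0.8,-0.8,-0.8])

```text
time_s: 25.3
tool_pos: [590.7, -330.4, 80.7]
tcp_rot: [0.002, 3.141, -0.001]
wrist_force: [-0.5, 0.2, 0.0]
width: 0.904
```

Call:
play_rows(translation=[[0,0,0.3],[0,0,0.3]], twist=[[0,0,0],[0,0,0]], fingers=[-0.8,-0.8])

```text
time_s: 25.5
tool_pos: [589.4, -326.4, 70.3]
tcp_rot: [-0.001, -3.14, -0.002]
wrist_force: [-0.9, -0.0, -0.6]
width: 0.897
```

Run:
```python
from look import *
look("w14",[(590,-328.5,30),(590,-353.5,30),(590,-303.5,30),(565,-328.5,30),(615,-328.5,30)])
go(bot.get_state(),590,-328.5,-34,90)
```

```text
(590, -328.5, 30) 311 211
(590, -353.5, 30) 273 211
(590, -303.5, 30) 349 211
(565, -328.5, 30) 311 174
(615, -328.5, 30) 311 246
pos [ 589.6 -325.6   70.8] jaw 90.0 tilt [-0.0018  0.0013 -1.    ] q6 -2.12 t 25.55 w 0.9 F [-0.2 -0.3 -0.8]
  translation [-0.02 -0.1   3.49] twist [ 0.01 -0.01  0.  ] alt(z) other half-turn -22.5
```

View pics/w14.png

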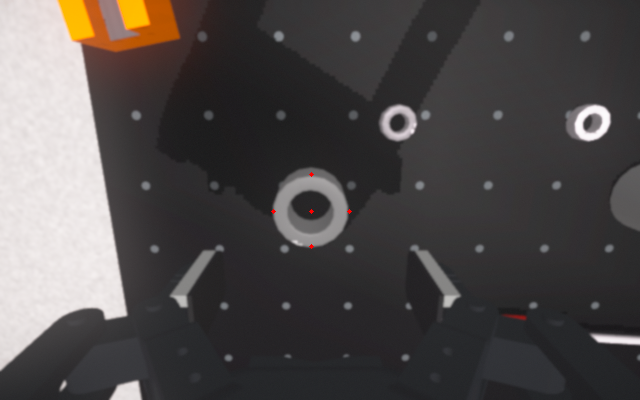

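Call:
play_rows(translation=[[-0.01,-0.06,1],[-0.01,-0.06,2],[-0.01,-0.06,3],[-0.01,-0.06,3.46],[-0.01,-0.06,3.46]], twist=[[0,0,0],[0,0,0],[0,0,0],[0,0,0],[0,0,0]], fingers=[-0.8,-0.8,-0.8,-0.8,-0.8])

```text
time_s: 26.05
tool_pos: [589.7, -326.5, -33.6]
tcp_rot: [0.003, -3.139, -0.003]
wrist_force: [0.3, -0.5, 0.0]
width: 0.897
```

Call:
play_rows(translation=[[0,0,0],[0,0,0],[0,0,0],[0,0,0],[0,0,0]], twist=[[0,0,0],[0,0,0],[0,0,0],[0,0,0],[0,0,0]], fingers=[1,1,1,1,1], squeeze=60)

```text
time_s: 26.55
tool_pos: [591.9, -328.6, -29.8]
tcp_rot: [-0.001, 3.139, -0.002]
wrist_force: [-1.6, 2.8, 9.0]
width: 0.57
```

Call:
play_rows(translation=[[0,0,-0.3],[0,0,-1],[0,0,-2],[0,0,-3],[0,0,-3.5]], twist=[[0,0,0],[0,0,0],[0,0,0],[0,0,0],[0,0,0]], fingers=[1,1,1,1,1])

```text
time_s: 27.05
tool_pos: [592.3, -329.2, 77.0]
tcp_rot: [-0.001, 3.138, -0.004]
wrist_force: [0.5, 0.7, -0.9]
width: 0.568
```

Run:
```python
from look import *
go(bot.get_state(),597.5,275.8,75,103.3)
```

```text
pos [ 592.3 -329.2   77. ] jaw 90.0 tilt [ 0.0038 -0.0024 -1.    ] q6 -2.12 t 27.05 w 0.568 F [ 0.5  0.7 -0.9]
  translation [-1.900e-01  2.017e+01  2.000e-02] twist [-0.02  0.03 -1.66] alt(z) other half-turn 20.84
```

Call:
play_rows(translation=[[-0.19,20.2,-0.3],[-0.19,20.2,-0.3],[-0.19,20.2,-0.3],[-0.19,20.2,-0.3],[-0.19,20.2,-0.3]], twist=[[0,0,0],[0,0,0],[0,0,0],[0,0,0],[0,0,0]], fingers=[1,1,1,1,1])

```text
time_s: 27.55
tool_pos: [592.8, -76.5, 77.3]
tcp_rot: [-0.0, 3.141, -0.0]
wrist_force: [0.9, 0.6, -1.2]
width: 0.573
```

Run:
```python
from look import *
go(bot.get_state(),597.5,275.8,80,90)
```

```text
pos [592.8 -76.5  77.3] jaw 90.0 tilt [ 7.e-04 -1.e-04 -1.e+00] q6 -1.75 t 27.55 w 0.573 F [ 0.9  0.6 -1.2]
  translation [-0.16 11.74 -0.09] twist [-0.    0.01  0.  ] alt(z) other half-turn -22.5
```

Call:
play_rows(translation=[[-0.16,11.74,-0.1],[-0.16,11.74,-0.1],[-0.16,11.74,-0.1],[-0.16,11.74,-0.1],[-0.16,11.74,-0.1]], twist=[[0,0,0],[0,0,0],[0,0,0],[0,0,0],[0,0,0]], fingers=[1,1,1,1,1])

```text
time_s: 28.05
tool_pos: [596.1, 173.7, 79.4]
tcp_rot: [-0.001, 3.141, 0.0]
wrist_force: [0.7, -0.1, -0.8]
width: 0.569
```

Run:
```python
from look import *
go(bot.get_state(),597.5,275.8,80,90)
```

```text
pos [596.1 173.7  79.4] jaw 90.0 tilt [ 7.e-04  1.e-04 -1.e+00] q6 -1.34 t 28.05 w 0.569 F [ 0.7 -0.1 -0.8]
  translation [-0.05  3.4  -0.02] twist [0. 0. 0.] alt(z) other half-turn -22.5
```

Call:
play_rows(translation=[[-0.05,3.4,0],[-0.05,3.4,0],[-0.05,3.4,0.5],[-0.05,3.4,1],[-0.05,3.4,1]], twist=[[0,0,0],[0,0,0],[0,0,0],[0,0,0],[0,0,0]], fingers=[1,1,1,1,1])

```text
time_s: 28.55
tool_pos: [595.9, 272.2, 46.5]
tcp_rot: [0.001, -3.138, 0.003]
wrist_force: [-0.6, 0.0, -1.7]
width: 0.575
```

Call:
play_rows(translation=[[0,0,0]], twist=[[0,0,0]], fingers=[1])

```text
time_s: 28.65
tool_pos: [597.4, 272.1, 48.4]
tcp_rot: [-0.001, -3.14, 0.001]
wrist_force: [0.3, 0.1, -1.2]
width: 0.57
```

Run:
```python
from look import *
look("w15",[(597.5,275.8,40),(597.5,275.8,18)])
go(bot.get_state(),597.5,275.8,-12,90)
```

```text
(597.5, 275.8, 40) 321 227
(597.5, 275.8, 18) 320 215
pos [597.9 272.3  49. ] jaw 89.9 tilt [-4.e-04 -3.e-04 -1.e+00] q6 -1.19 t 28.7 w 0.572 F [ 0.1 -0.1 -0.4]
  translation [0.01 0.12 2.03] twist [-0.   -0.   -0.01] alt(z) other half-turn 22.49
```

View pics/w15.png

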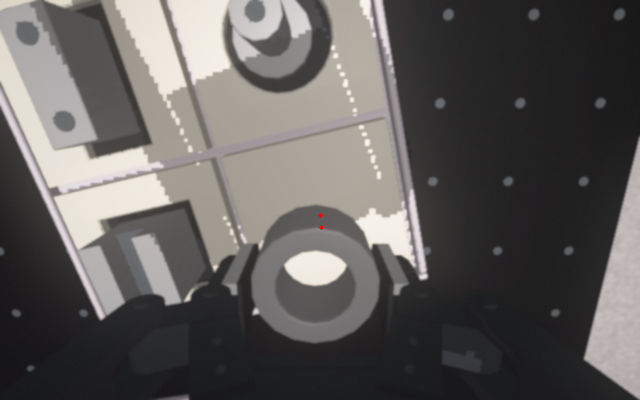

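Call:
play_rows(translation=[[-0.03,0.13,0.3],[-0.03,0.13,1],[-0.03,0.13,1.6],[-0.03,0.13,1.9],[-0.03,0.13,1.9]], twist=[[0,0,0],[0,0,0],[0,0,0],[0,0,0],[0,0,0]], fingers=[1,1,1,1,1])

```text
time_s: 29.2
tool_pos: [598.0, 277.0, -9.3]
tcp_rot: [0.0, -3.14, 0.001]
wrist_force: [-0.5, 0.1, -1.2]
width: 0.569
```

Call:
play_rows(translation=[[0,0,0],[0,0,0.07],[0,0,0.07]], twist=[[0,0,0],[0,0,0],[0,0,0]], fingers=[1,1,1])

```text
time_s: 29.5
tool_pos: [599.0, 277.7, -9.7]
tcp_rot: [-0.001, 3.141, 0.001]
wrist_force: [-0.1, 0.1, -0.5]
width: 0.574
```

Call:
play_rows(translation=[[0,0,0.07],[0,0,0.07],[0,0,0.07]], twist=[[0,0,0],[0,0,0],[0,0,0]], fingers=[1,1,1])

```text
time_s: 29.8
tool_pos: [599.1, 277.8, -11.7]
tcp_rot: [-0.001, 3.141, 0.001]
wrist_force: [-1.1, 0.6, 7.2]
width: 0.571
```

Call:
play_rows(translation=[[0,0,0],[0,0,0],[0,0,0],[0,0,-1.5],[0,0,-3]], twist=[[0,0,0],[0,0,0],[0,0,0],[0,0,0],[0,0,0]], fingers=[-0.9,-0.9,-0.9,-0.9,-0.9])

```text
time_s: 30.3
tool_pos: [597.3, 277.0, 77.3]
tcp_rot: [0.001, -3.138, 0.002]
wrist_force: [1.0, 0.2, 0.6]
width: 0.953
```

Run:
```python
from look import *
look("w16",[])
go(bot.get_state(),520,-60,150,90)
```

```text
pos [601.6 278.8  85.7] jaw 90.0 tilt [ 0.0064  0.0026 -1.    ] q6 -1.18 t 30.35 w 0.949 F [4.8 2.2 8. ]
  translation [  2.71 -11.29  -2.19] twist [0.02 0.05 0.  ] alt(z) other half-turn -22.5
```

View pics/w16.png

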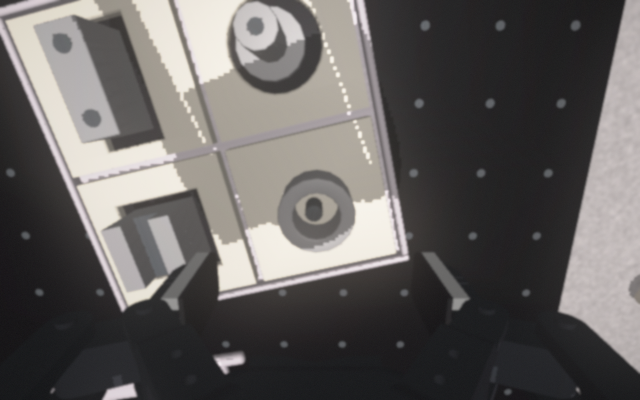

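The pin shows inside the collar's hole at (315,210). I'll retreat and run a final check.

Call:
play_rows(translation=[[0,0,-2.2],[0,0,-2.2],[2.7,-11.3,-2.2],[2.7,-11.3,-2.2],[2.7,-11.3,-2.2]], twist=[[0,0,0],[0,0,0],[0,0,0],[0,0,0],[0,0,0]], fingers=[-0.9,-0.9,-0.9,-0.9,-0.9])

```text
time_s: 30.85
tool_pos: [563.1, 130.4, 143.8]
tcp_rot: [-0.003, 3.141, -0.0]
wrist_force: [1.1, -0.7, 0.0]
width: 0.945
```

Call:
play_rows(translation=[[1.5,-10,0],[1.5,-10,0],[1.5,-10,0],[1.5,-10,0],[1.5,-10,0]], twist=[[0,0,0],[0,0,0],[0,0,0],[0,0,0],[0,0,0]], fingers=[-0.9,-0.9,-0.9,-0.9,-0.9])

```text
time_s: 31.35
tool_pos: [526.3, -117.5, 143.8]
tcp_rot: [-0.001, 3.141, -0.0]
wrist_force: [1.3, -0.0, -0.6]
width: 0.948
```

Run:
```python
from look import *
go(bot.get_state(),520,-60,150,90)
a=bot.get_image("scene")[:,:,::-1];cv2.imwrite("pics/s9.png",cv2.resize(a[130:290,370:570],None,fx=3.8,fy=3.7,interpolation=cv2.INTER_CUBIC))
cv2.imwrite("pics/s9f.png",a)
b=bot.get_image("top")[:,:,::-1];cv2.imwrite("pics/t9.png",b)
```

```text
pos [ 526.3 -117.5  143.8] jaw 90.0 tilt [ 4.e-04 -1.e-04 -1.e+00] q6 -1.85 t 31.35 w 0.948 F [ 1.3 -0.  -0.6]
  translation [ 0.21  1.92 -0.21] twist [-0.  0.  0.] alt(z) other half-turn -22.5
```

View pics/s9.png

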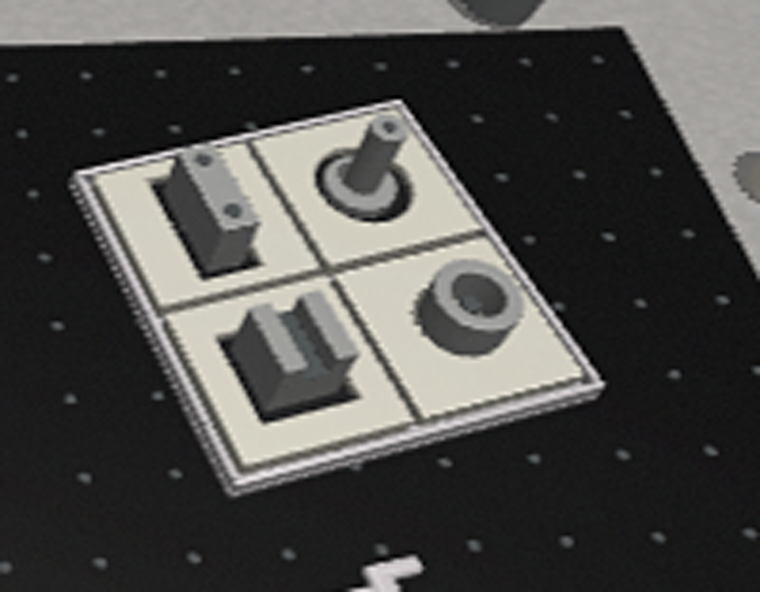

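View pics/t9.png

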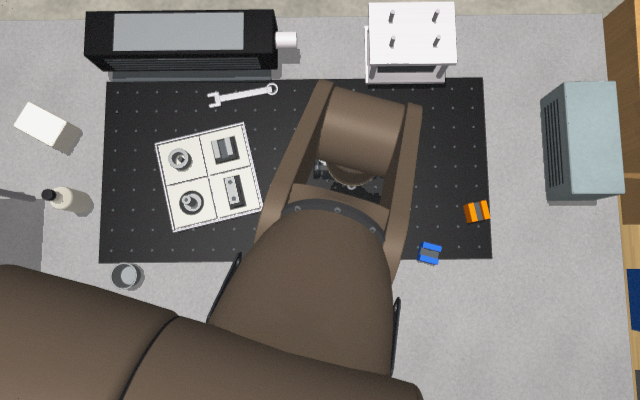

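View pics/s9f.png

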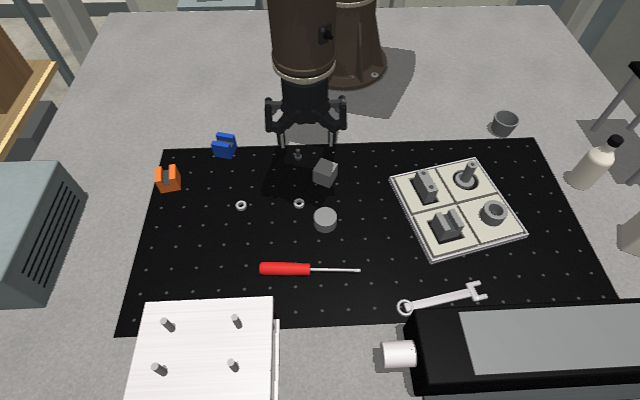

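All four parts are seated. In the scene view the plain block (325,172) and the disc (325,220) are where they started. The arm is clear, so I'll let it settle and hand in.

Call:
play_rows(translation=[[0,0,-0.3],[0,0,-0.3],[0,0,-0.3],[0,0,-0.3],[0,0,-0.3]], twist=[[0,0,0],[0,0,0],[0,0,0],[0,0,0],[0,0,0]], fingers=[-0.9,-0.9,-0.9,-0.9,-0.9])

```text
time_s: 31.95
tool_pos: [527.0, -114.7, 152.6]
tcp_rot: [0.003, -3.141, -0.0]
wrist_force: [0.2, 0.1, 0.1]
width: 0.952
```

Run:
```python
from bench import bot
print(bot.hand_in())
```

```text
the job is handed in; nothing more can be done
None
```

The kit is packed and handed in at about 32 s, placed in the order asked: post, slotted block (slot up), spacer bar, collar. In the last scene and top pictures each part sits in its own recess, and the collar is on the pin plate. The wrist picture taken just after its release shows the pin inside its hole. The plain block and the solid disc look unmoved in the scene view; the arm hid them in the top view. I judged "flat" from the pictures and from the height at which each part touched down.

**What disagreed with the description:** the real finger ends sit about 36 mm above the reported TCP with the jaws half open, not at it. Because of that, my first grasp at the slotted block closed on nothing, without moving the block. I found the offset by touching the empty table with the fingertips (36 N on the wrist) and allowed for it afterwards.

**Forces:** the highest wrist force among the readings I took was that touch. The largest while placing was 21 N, when the bar met its recess floor.

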